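Find the perished damper pad with the sprung-pin gauge

TASK

One of the three rubber damper pads has perished. Take the gauge from its stand and, holding it upright, press its sprung pin gently down on the pads, with about 5 newtons and never so hard that the pin bottoms out, until you have found the one whose rubber sinks in by several millimetres. Then put the gauge back upright and fully home in its stand and lay the perished pad, with its dent, in the red tray, leaving the sound pads and the things around them where they are.

Things in the scene. Friction and masses are not known exactly. Their poses are not given: they have to be found in the camera images.
- pad_1_centre (a point): centre of one of three like pads: an aluminium cup, 48 mm in diameter, 30 mm tall, upright on the bench, 0.16 kg, filled by a black rubber face 33 mm across. The point is on the axis, 16 mm above the foot; z up. The pads are worn differently: the top of the rubber lies anywhere from 28 to 36 mm above the foot. Two are sound, one perished, not known which
- pad_2_centre (a point): centre of one of three like pads: an aluminium cup, 48 mm in diameter, 30 mm tall, upright on the bench, 0.16 kg, filled by a black rubber face 33 mm across. The point is on the axis, 16 mm above the foot; z up. The pads are worn differently: the top of the rubber lies anywhere from 28 to 36 mm above the foot. Two are sound, one perished, not known which
- pad_3_centre (a point): centre of one of three like pads: an aluminium cup, 48 mm in diameter, 30 mm tall, upright on the bench, 0.16 kg, filled by a black rubber face 33 mm across. The point is on the axis, 16 mm above the foot; z up. The pads are worn differently: the top of the rubber lies anywhere from 28 to 36 mm above the foot. Two are sound, one perished, not known which
- pad_1_face (a joint): how far the rubber of the pad of the same number has been pushed down from its starting level, in m (0 to 0.008). Sound rubber gives 1 mm for 6 N and springs back; the perished one yields at about 2 N, sinks easily and stays dented
- pad_2_face (a joint): how far the rubber of the pad of the same number has been pushed down from its starting level, in m (0 to 0.008). Sound rubber gives 1 mm for 6 N and springs back; the perished one yields at about 2 N, sinks easily and stays dented
- pad_3_face (a joint): how far the rubber of the pad of the same number has been pushed down from its starting level, in m (0 to 0.008). Sound rubber gives 1 mm for 6 N and springs back; the perished one yields at about 2 N, sinks easily and stays dented
- gauge_grip (a point): centre of the blue square handle (28 x 28 mm, 60 mm tall, sides along this frame's x and y) of the hand gauge, upright in its stand, z up, 0.17 kg. A steel cap ends 35 mm above this point. In the stand this point is 96 mm above the bench and the collar rests on the stand's top
- gauge_nose (a point): end of the gauge's steel nose, on its axis, 66 mm below the handle's centre. The nose is 24 mm in diameter and 30 mm long; above it is a dark collar 40 mm in diameter, 6 mm thick. From the nose sticks the yellow sprung pin, 7 mm thick, its round tip 12 mm below this point when fully out
- gauge_pin (a joint): how far the yellow pin is pushed back up into the gauge's nose, in m: 0 = fully out, 0.006 = bottomed out. Its spring takes about 0.8 N to start and 1.8 N more for each mm (bottomed out at 11 to 12 N)
- stand: white block 80 x 80 x 60 mm, fixed to the bench, with an upright through hole 30 mm in diameter at its middle for the gauge's nose. Origin at the centre of its underside, on the bench; x and y along its sides, z up
- tray: red open tray for scrap, 150 x 150 mm outside, 35 mm high, walls and floor 4 to 5 mm thick, fixed to the bench. Origin at the centre of its underside; x and y along its sides, z up
- cleaner_mid (a point): middle of a small closed white bottle with a black cap, 38 mm in diameter, 95 mm tall, standing; bystander
- tissue_mid (a point): middle of a pale box 55 x 95 x 45 mm; bystander
- collar_mid (a point): middle of a brass cup-shaped lens collar 38 mm in diameter, 22 mm tall; bystander
There are look-alikes about, which are no part of the job. What is shaped like the part that bears pad_2_centre but green is not meant.

How it is judged:
On the way, in this order (a step that is already met when the one before it is completed fails the run):
1. the upright gauge's pin is pressed on the perished pad and its rubber has sunk more than 3 mm (((contact force between gauge and pad_1 above 0.8 N and value of joint pad_1_face above 0.003 m) or (contact force between gauge and pad_2 above 0.8 N and value of joint pad_2_face above 0.003 m) or (contact force between gauge and pad_3 above 0.8 N and value of joint pad_3_face above 0.003 m)) and angle between gauge_grip's own z axis and vertical below 0.2 rad), for 0.1 s.
2. the dented pad is lifted off the bench (((value of joint pad_1_face above 0.003 m and height (world z) of pad_1_centre above 0.045 m) or (value of joint pad_2_face above 0.003 m and height (world z) of pad_2_centre above 0.045 m) or (value of joint pad_3_face above 0.003 m and height (world z) of pad_3_centre above 0.045 m))), for 0.1 s.
At the end, for the whole second after the job is handed in: The pad dented by over 3 mm lies still in the red tray (within 55 mm of its middle along each side, under 35 mm up); the gauge stands at rest in its stand (8 mm, 0.1 rad, collar down to 4 mm); undented pads and the three bystanders are within 30 mm of where they began (((value of joint pad_1_face above 0.003 m and x of pad_1_centre in the frame of tray between -0.055 and 0.055 m and y of pad_1_centre in the frame of tray between -0.055 and 0.055 m and z of pad_1_centre in the frame of tray below 0.035 m and linear speed of pad_1 below 0.02 m/s) or (value of joint pad_2_face above 0.003 m and x of pad_2_centre in the frame of tray between -0.055 and 0.055 m and y of pad_2_centre in the frame of tray between -0.055 and 0.055 m and z of pad_2_centre in the frame of tray below 0.035 m and linear speed of pad_2 below 0.02 m/s) or (value of joint pad_3_face above 0.003 m and x of pad_3_centre in the frame of tray between -0.055 and 0.055 m and y of pad_3_centre in the frame of tray between -0.055 and 0.055 m and z of pad_3_centre in the frame of tray below 0.035 m and linear speed of pad_3 below 0.02 m/s)) and horizontal distance between gauge_grip and stand below 0.008 m and height (world z) of gauge_grip between 0.092 and 0.1 m and angle between gauge_grip's own z axis and vertical below 0.1 rad and linear speed of gauge below 0.02 m/s and not ((not (value of joint pad_1_face above 0.003 m) and distance of pad_1_centre from where it was at the start of the episode above 0.03 m) or (not (value of joint pad_2_face above 0.003 m) and distance of pad_2_centre from where it was at the start of the episode above 0.03 m) or (not (value of joint pad_3_face above 0.003 m) and distance of pad_3_centre from where it was at the start of the episode above 0.03 m)) and not (distance of any of cleaner_mid, tissue_mid, collar_mid from where it was at the start of the episode above 0.03 m)); the robot touches nothing.
It fails at once if the gauge presses any pad with more than 12 N (pin bottomed out) (contact force between gauge and pad_1 above 12 N or contact force between gauge and pad_2 above 12 N or contact force between gauge and pad_3 above 12 N).
It fails at once if a pad that is not dented is moved more than 30 mm ((not (value of joint pad_1_face above 0.003 m) and distance of pad_1_centre from where it was at the start of the episode above 0.03 m) or (not (value of joint pad_2_face above 0.003 m) and distance of pad_2_centre from where it was at the start of the episode above 0.03 m) or (not (value of joint pad_3_face above 0.003 m) and distance of pad_3_centre from where it was at the start of the episode above 0.03 m)).
It fails at once if a bystander (bottle, pale box, brass collar) is moved more than 30 mm (distance of any of cleaner_mid, tissue_mid, collar_mid from where it was at the start of the episode above 0.03 m).
It also fails if it takes over 67 s, if anything falls off the work surface, if the arm or the gripper's body presses on something with over 40 N, if the wrist force passes 120 N, or if a joint passes its speed limit or range.

ROBOT

A 7-joint arm with a two-finger parallel gripper is mounted at the origin on the work surface. World frame = base frame: x ahead of the robot, y to its left, z up, the work surface at z = 0. Lengths are in m, angles in rad, forces in N, time in s.
With the tool pointing down it reaches from about 0.4 to 0.85 m from the base axis. Payload 4.5 kg.
Tool frame: the origin (TCP) lies on the centre line of the jaws, within the pads' length; the fingertips stand ahead of it and the grasp point (between the pads) lies 6 mm ahead of it (r.tcp_to_tips is the x of the fingertips in the tool frame, in m); x points along the fingers, y is the direction in which the jaws open and shut, and the axes are right-handed (so a half turn about x gives the same grasp; the last joint's range is limited). The gripper opens to 88 mm and grips with 3 to 60 N. Pads are 18 mm wide; open, the fingers measure 123 mm over their backs; the gripper's body (75 mm by 187 mm) begins 45 mm behind the grasp point.
Start: joints at [0.034, 0.689, -0.195, 1.565, 0.157, 0.902, -0.215], TCP at [0.625, 0, 0.23] pointing down, gripper open.
Joint ranges: [-3.01, 3.01], [-0.46, 2.08], [-1.47, 1.51], [0.13, 2.56], [-1, 4.14], [0.04, 2.09], [-2.66, 2.66]. Speed limits (rad/s): [2.57, 2.57, 3.14, 3.14, 3.14, 3.14, 3.14].

INTERFACE

Orientations are given as a unit quaternion [x, y, z, w].
In Python, from plant import r gives the robot as it stands.
- The arm moves only by the tool play_rows, never from a script. Its argument "targets" is a list of rows, each a list of 3 entries, a list of its own where there are three numbers: the turn, a rotation vector about the world's x, y, z in rad, then the shift along the world's x, y, z in units of 40 mm (1.0 is 40 mm), then the closure in counts, from 0 (fully open) to 255 (shut). A call has 1 to 5 rows; each row shifts and turns the commanded pose from where the row before left it; what a row does not reach is not made up. A row lasts 1/10 s, in which the tool goes at most 50 mm and 8.59 degrees, less where a joint would pass 70% of its speed; a pose out of reach is approached as far as the arm can. A call is refused whole if a number of a shift passes 1 or a number of a turn 0.15, either way. A call with a gripper value outside its range is refused whole. The fingers move at their own pace and stop on an object; "newtons" is the grip in N (left out, the last holds). Time passes only in rows, so rows that do not move let the fingers close. It gives the time, the measured TCP pose, the force and the opening at its end, in the units of the state.
- r.get_state(): the state, without advancing time (a new reading comes with each control period).
- r.snapshot(name): name is "scene" or "side" or "wrist"; returns a dict with "color" (400x640x3 uint8, red, green, blue), "fx", "fy", "cx", "cy" (pixels), "cam_to_world" (4x4, takes a point from camera to world coordinates). Camera axes: x right, y up, looking along -z (the intrinsics and any distortion apply to the point x, -y, -z); pixel columns grow to the right and rows downward; lengths in m; the calibration is good to about 2 mm. A picture is of the moment at which its call begins. There is no depth.
- r.finish_job(): hands the job in, once; it reports no verdict.
The state is a dict: "clock": time; "q": joint angles; "qd": joint speeds; "joint_torque": joint torques, N m; "tool_pos": TCP position; "eef_rot": TCP orientation; "contact_force": force on the tool from outside, world axes, zero at the start; "moment": the same for the moment, N m; "opening": opening from 0.0 (shut) to 1.0 (fully open).
Only numpy, scipy, OpenCV 4.12 (cv2) and the standard library are available. Lean on these libraries where they do the work, as an engineer would, in place of code of your own. Each camera call takes 0.05 s, during which the arm holds its last target.

## Working session

There is one attempt and no reset: what is moved stays moved. The work goes in short steps, Python scripts to look and compute and a tool call to move; the robot and the scene stay as the last step left them, time stands still between calls to the robot, and variables do not carry over. Pictures are saved under pics/ and viewed, and the job is handed in when it is done.

Besides the shell and the picture viewer there is one more tool, called as name(argument=value, ...) on one line, values as JSON. play_rows: Moves the arm, as the interface text tells. Its arguments: {"type":"object","properties":{"targets":{"type":"array","items":{"type":"array"}},"newtons":{"type":"number"}},"required":["targets"]}

```bash
ls; mkdir -p pics
python3 - <<'E'
from plant import r
import cv2, numpy as np, pickle
print(r.get_state(), r.tcp_to_tips)
for n in ("scene","side","wrist"):
    s=r.snapshot(n); cv2.imwrite(f"pics/{n}0.png",s["color"][:,:,::-1]); pickle.dump(s,open(f"pics/{n}0.pkl","wb"))
    print(n,s["fx"],s["fy"],s["cx"],s["cy"],s["cam_to_world"].round(3).tolist(),[k for k in s])
E
```

```text
pics
{'clock': 0.0, 'q': array([ 0.03379771,  0.69001418, -0.19450712,  1.56632574,  0.15731963,
        0.90248538, -0.2151437 ]), 'qd': array([ 0.00207043,  0.00040113,  0.00063175, -0.00086148, -0.00128747,
        0.00198652, -0.00123413]), 'joint_torque': array([ 3.38560185e-04, -5.27571630e+01, -1.26686912e+00, -1.53434461e+01,
       -5.26333472e-02,  6.56995355e-03,  1.65937727e-04]), 'tool_pos': array([ 6.24360816e-01, -5.70105282e-05,  2.28895899e-01]), 'eef_rot': array([-0.49949267, -0.5004332 ,  0.50048309, -0.49959019]), 'contact_force': array([ 0.72692579, -0.16773203, -0.03327927]), 'moment': array([ 0.02574186, -0.01590725, -0.01607642]), 'opening': 0.9976514624044907} 0.025
scene 396.7907990709931 396.7907990709931 313.00319471074044 199.37732920754817 [[-0.155, -0.592, 0.791, 1.311], [0.988, -0.1, 0.119, 0.098], [0.009, 0.8, 0.6, 0.655], [0.0, 0.0, 0.0, 1.0]] ['color', 'fx', 'fy', 'cx', 'cy', 'cam_to_world']
side 403.8936706236631 403.8936706236631 321.8934801376184 210.43414560359867 [[0.899, 0.241, -0.365, 0.136], [-0.437, 0.455, -0.776, -0.872], [-0.021, 0.857, 0.514, 0.689], [0.0, 0.0, 0.0, 1.0]] ['color', 'fx', 'fy', 'cx', 'cy', 'cam_to_world']
wrist 282.3576165970053 282.3576165970053 324.34314799224603 199.67145036297148 [[1.0, -0.0, 0.001, 0.624], [-0.0, 0.947, 0.32, 0.085], [-0.001, -0.32, 0.947, 0.383], [0.0, 0.0, 0.0, 1.0]] ['color', 'fx', 'fy', 'cx', 'cy', 'cam_to_world']
```

View pics/scene0.png

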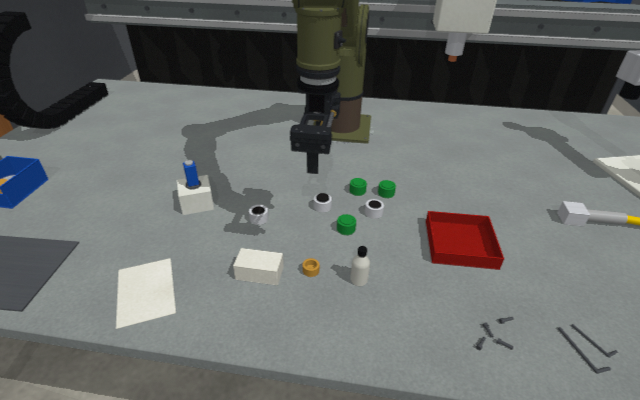

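View pics/side0.png

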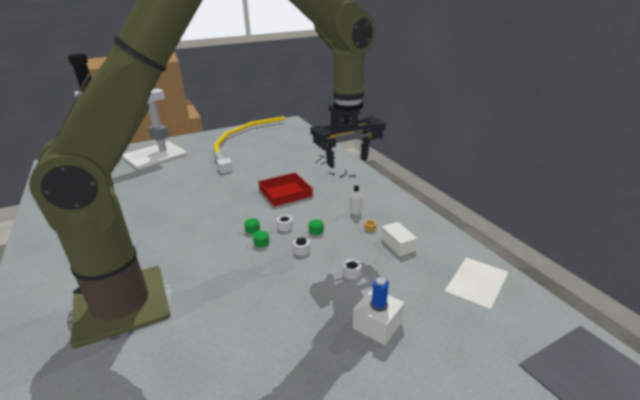

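View pics/wrist0.png

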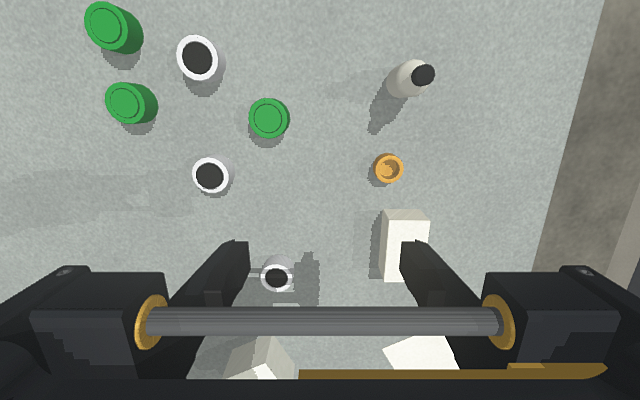

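```bash
cat > h.py <<'E'
import cv2, numpy as np, pickle
def ray(s,u,v):
    d=np.array([(u-s["cx"])/s["fx"],-(v-s["cy"])/s["fy"],-1.]); M=np.array(s["cam_to_world"])
    return M[:3,3], M[:3,:3]@d
def onz(s,u,v,z):
    o,d=ray(s,u,v); return o+d*(z-o[2])/d[2]
def proj(s,p):
    M=np.array(s["cam_to_world"]); c=M[:3,:3].T@(np.array(p)-M[:3,3])
    return np.array([s["cx"]+s["fx"]*c[0]/-c[2], s["cy"]-s["fy"]*c[1]/-c[2]])
def tri(rays):
    A=np.zeros((3,3));b=np.zeros(3)
    for o,d in rays:
        d=d/np.linalg.norm(d);P=np.eye(3)-np.outer(d,d);A+=P;b+=P@o
    x=np.linalg.solve(A,b); return x,[np.linalg.norm((np.eye(3)-np.outer(d,d)/(d@d))@(x-o)) for o,d in rays]
def ld(n): return pickle.load(open(f"pics/{n}.pkl","rb"))
def snap(r,n,name):
    s=r.snapshot(n); cv2.imwrite(f"pics/{name}.png",s["color"][:,:,::-1]); pickle.dump(s,open(f"pics/{name}.pkl","wb")); return s
def crop(s,name,x0,y0,w,h,k):
    cv2.imwrite(f"pics/{name}.png",cv2.resize(s["color"][y0:y0+h,x0:x0+w,::-1],None,fx=k,fy=k,interpolation=cv2.INTER_CUBIC))
def blob(mask,u,v,R=15):
    n,l,st,c=cv2.connectedComponentsWithStats(mask.astype(np.uint8))
    best=[(np.hypot(*(c[i]-[u,v])),i) for i in range(1,n) if st[i,4]>4]
    if not best: return None
    i=min(best)[1]; return c[i],st[i]
E
python3 - <<'E'
from h import *
S,D,W=ld("scene0"),ld("side0"),ld("wrist0")
for nm,pts in dict(scene=[(258,211),(323,199),(374,205)],side=[(352,265),(302,243),(285,221)],wrist=[(276,277),(210,175),(197,58)]).items():
    s=dict(scene=S,side=D,wrist=W)[nm]
    m=s["color"].max(2)<(90 if nm=='side' else 70)
    for p in pts:
        b=blob(m,*p); print(nm,p,b[0].round(1),b[1], onz(s,*b[0],.032).round(4))
crop(S,"c1",170,150,240,140,3); crop(D,"c2",230,200,200,150,4)
E
```

```text
scene (258, 211) [257.7 210. ] [252 207  12   7  70] [ 0.5564 -0.1563  0.032 ]
scene (323, 199) [322.3 197.2] [317 193  12   9  84] [ 0.4754 -0.003   0.032 ]
scene (374, 205) [374.5 204. ] [369 201  12   7  66] [0.4824 0.134  0.032 ]
side (352, 265) [351.5 264.7] [347 262  10   6  50] [ 0.5503 -0.1617  0.032 ]
side (302, 243) [300.8 240.9] [297 238   9   7  52] [ 0.4762 -0.004   0.032 ]
side (285, 221) [284.1 218.6] [281 217   7   4  23] [0.4777 0.129  0.032 ]
wrist (276, 277) [275.8 277.5] [265 269  22  18 313] [ 0.5536 -0.1532  0.032 ]
wrist (210, 175) [208.8 175.6] [196 163  27  26 506] [ 0.4764 -0.0019  0.032 ]
wrist (197, 58) [196.7  57.6] [182  42  30  32 724] [0.4806 0.134  0.032 ]
```

View pics/c1.png

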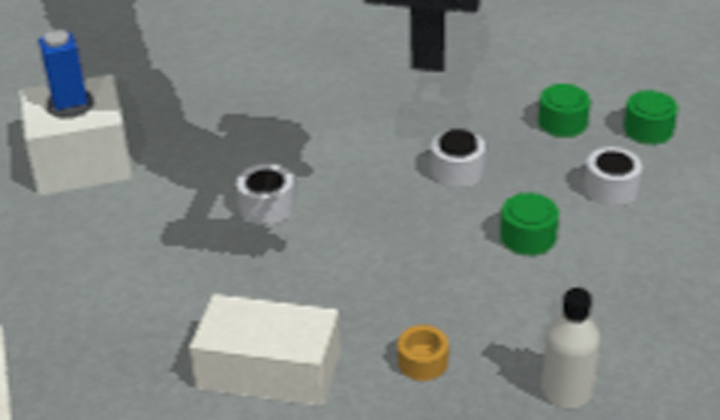

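View pics/c2.png

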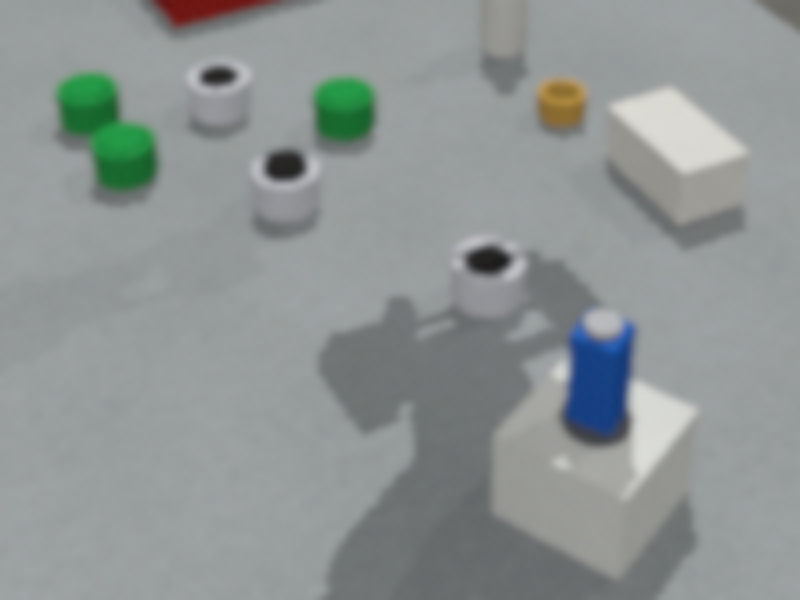

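Candidates: blue-handled gauge in the stand (scene 191,173). White pads at scene (258,211), (323,198) and (374,204), all with black faces as described. Green look-alikes at (358,187), (387,189) and (347,225) are excluded.

Run:
```python
from h import *
S,D,W=ld("scene0"),ld("side0"),ld("wrist0")
P=dict(A=[(257.7,210),(351.5,264.7),(275.8,277.5)],B=[(322.3,197.2),(300.8,240.9),(208.8,175.6)],C=[(374.5,204),(284.1,218.6),(196.7,57.6)])
for k,v in P.items():
    a=tri([ray(S,*v[0]),ray(D,*v[1]),ray(W,*v[2])]); b=tri([ray(S,*v[0]),ray(W,*v[2])]); print(k,a[0].round(4),np.round(a[1],4),b[0].round(4))
for s,n in ((S,'scene'),(D,'side')):
    c=s["color"].astype(int); m=(c[...,2]>c[...,0]+50)&(c[...,2]>c[...,1]+40)
    p=(191,173) if n=='scene' else (380,293)
    b=blob(m,*p); print(n,b)
    print(onz(s,*b[0],.096))
    # red tray
    m=((c[...,0]>c[...,1]+60)&(c[...,0]>c[...,2]+60)&(c[...,1]<60)).astype(np.uint8)
    b=blob(m,462,240) if n=='scene' else blob(m,285,190)
    print('tray',b, onz(s,*b[0],.015))
for p in [(429,213),(493,215),(500,265),(433,261)]: print(onz(S,*p,.035).round(4))
crop(S,"c3",150,140,120,90,6); crop(S,"c4",415,200,100,75,8)
```

```text
A [ 0.5526 -0.1571  0.0279] [0.0009 0.0004 0.001 ] [ 0.5524 -0.1569  0.028 ]
B [ 0.4762 -0.0026  0.0317] [0.0006 0.0006 0.0007] [ 0.4764 -0.0023  0.0324]
C [0.4793 0.1342 0.029 ] [0.0005 0.0005 0.0003] [0.4798 0.1342 0.03  ]
scene (array([191.06072874, 174.25506073]), array([183, 161,  16,  26, 247], dtype=int32))
[ 0.51968075 -0.33638034  0.096     ]
tray (array([462.96626028, 239.95747094]), array([ 426,  211,   78,   58, 3527], dtype=int32)) [0.56640509 0.34741839 0.015     ]
side (array([379.29216867, 294.24698795]), array([372, 281,  17,  28, 332], dtype=int32))
[ 0.51314648 -0.34432275  0.096     ]
tray (array([285.0529623 , 188.91472172]), array([ 260,  174,   52,   32, 1114], dtype=int32)) [0.56241183 0.33998684 0.015     ]
[0.5011 0.2698 0.035 ]
[0.4828 0.427  0.035 ]
[0.6584 0.4069 0.035 ]
[0.6697 0.2656 0.035 ]
```

View pics/c3.png

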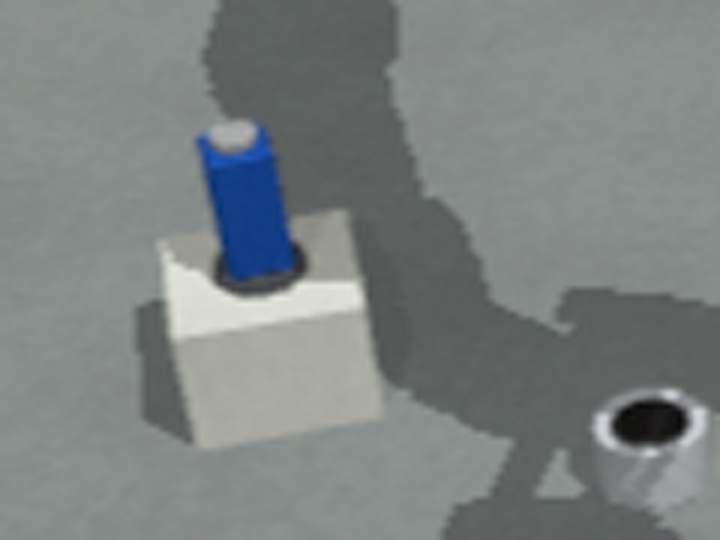

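View pics/c4.png

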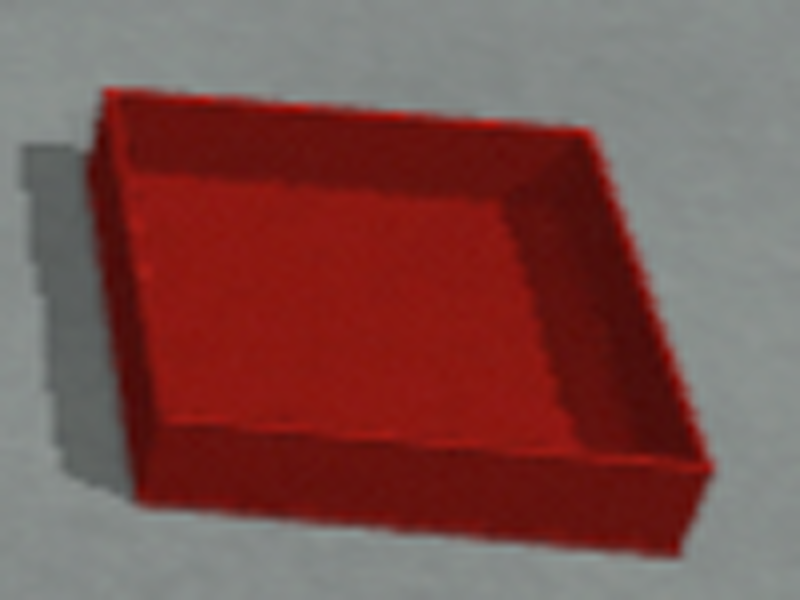

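Run:
```python
from h import *
S,D,W=ld("scene0"),ld("side0"),ld("wrist0")
def quad(q,z):
    a=np.array([onz(S,*p,z)[:2] for p in q]); print(a.round(4).tolist(), a.mean(0).round(4),[round(np.linalg.norm(a[i]-a[(i+1)%4]),4) for i in range(4)],[round(np.degrees(np.arctan2(*(a[(i+1)%4]-a[i])[::-1])),1) for i in range(4)])
quad([(428.1,211.25),(488.8,216.1),(503.8,258.1),(435,252.8)],.035)
quad([(176.7,180.5),(207.5,175),(210.8,190.8),(179.2,196.7)],.06)
print(onz(S,189,162.2,.131), onz(D,230+603/4,200+325/4,.131), tri([ray(S,189,162.2),ray(D,230+603/4,200+325/4)]))
```

```text
[[0.4942, 0.2681], [0.489, 0.4157], [0.6354, 0.4197], [0.6432, 0.2721]] [0.5655 0.3439] [np.float64(0.1477), np.float64(0.1464), np.float64(0.1478), np.float64(0.149)] [np.float64(92.0), np.float64(1.6), np.float64(-87.0), np.float64(-178.4)]
[[0.5037, -0.3898], [0.4648, -0.3192], [0.5334, -0.2841], [0.5708, -0.3529]] [ 0.5182 -0.3365] [np.float64(0.0806), np.float64(0.0771), np.float64(0.0783), np.float64(0.0766)] [np.float64(118.8), np.float64(27.0), np.float64(-61.5), np.float64(-151.2)]
[ 0.51808361 -0.33600466  0.131     ] [ 0.51468811 -0.34414046  0.131     ] (array([ 0.51583479, -0.33937681,  0.12812933]), [np.float64(0.001999386863331452), np.float64(0.0019993868633314117)])
```

play_rows(targets=[[[0,0,0.1],[-0.2,-0.97,0.05],0],[[0,0,0.1],[-0.2,-0.97,0.05],0],[[0,0,0.1],[-0.2,-0.97,0.05],0],[[0,0,0.1],[-0.2,-0.97,0.05],0],[[0,0,0.1],[-0.2,-0.97,0.05],0]], newtons=25)

```text
clock: 0.65
tool_pos: [0.5843, -0.1955, 0.2395]
eef_rot: [0.359, 0.609, -0.36, 0.609]
contact_force: [-0.1, 0.1, -0.1]
opening: 0.999
```

play_rows(targets=[[[0,0,0],[-0.2,-0.97,0.05],0],[[0,0,0],[-0.2,-0.97,0.05],0],[[0,0,0],[-0.2,-0.97,0.05],0],[[0,0,0],[-0.2,-0.97,0.05],0],[[0,0,0],[-0.2,-0.97,0.05],0]])

```text
clock: 1.15
tool_pos: [0.5442, -0.3895, 0.2495]
eef_rot: [0.361, 0.608, -0.361, 0.608]
contact_force: [0.1, -0.2, 0.2]
opening: 1.002
```

Run:
```python
from plant import r
from h import *
st=r.get_state(); print(st["tool_pos"].round(4),st["eef_rot"].round(4),st["contact_force"].round(2))
s=snap(r,"wrist","w1"); print(proj(s,(.516,-.338,.131)))
```

```text
[ 0.5442 -0.3895  0.2495] [ 0.3608  0.6084 -0.3608  0.6079] [ 0.06 -0.17  0.22]
[324.16159793 133.2134446 ]
```

View pics/w1.png

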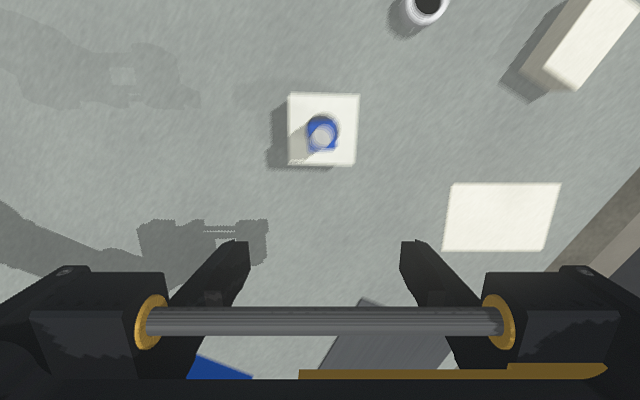

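Run:
```python
from h import *
s=ld("w1"); crop(s,"c5",275,80,100,100,6)
c=s["color"].astype(int); m=(c[...,2]>c[...,0]+50)&(c[...,2]>c[...,1]+40); print(blob(m,321,137))
m=((c.min(2)>190)).astype(np.uint8); b=blob(m,323,130,); print(b)
for u,v in [(321,137)]: print(onz(s,u,v,.131))
```

```text
(array([323.74683544, 129.45253165]), array([307, 120,  30,  29, 316], dtype=int32))
(array([321.81818182, 136.54545455]), array([314, 130,  16,  14, 165], dtype=int32))
[ 0.51505131 -0.34251589  0.131     ]
```

View pics/c5.png

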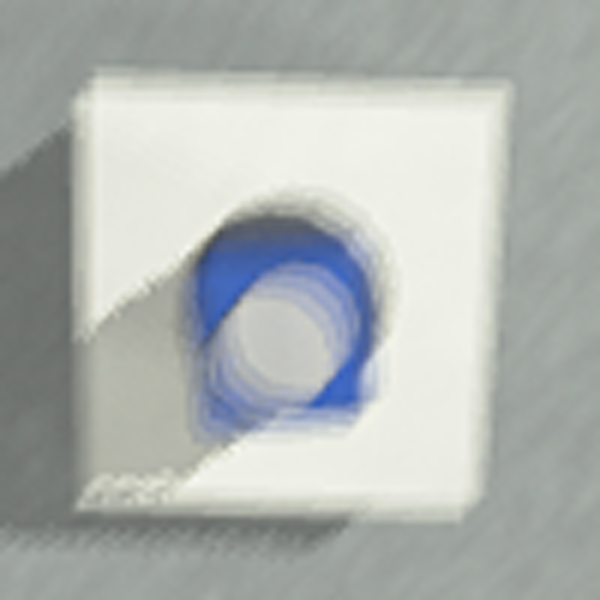

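Run:
```python
from plant import r
from h import *
s=snap(r,"wrist","w2");crop(s,"c6",275,80,100,100,6)
print(r.get_state()["tool_pos"])
```

```text
[ 0.54110871 -0.39646206  0.24897687]
```

View pics/c6.png

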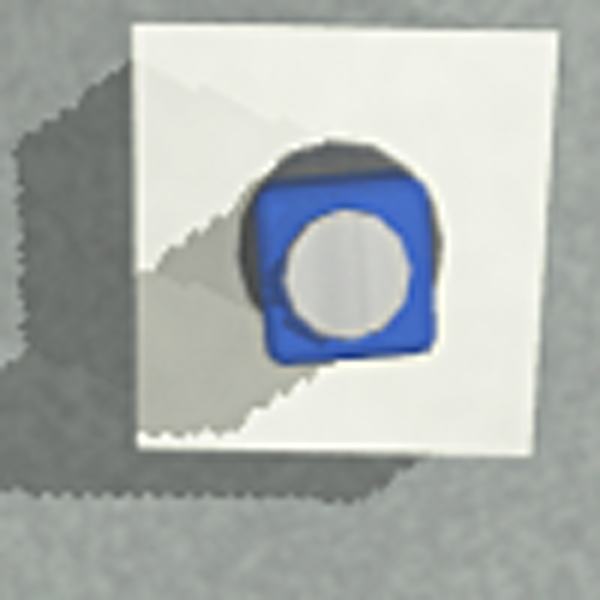

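Run:
```python
from h import *
s=ld("w2"); print(np.array(s["cam_to_world"])[:3,3].round(4))
print("cap",onz(s,333,125.7,.131))
q=[(133,25),(558,30),(530,455),(137,450)]
a=np.array([onz(s,275+x/6,80+y/6,.06)[:2] for x,y in q]); print(a.round(4).tolist(),a.mean(0),[np.linalg.norm(a[i]-a[(i+1)%4]).round(4) for i in range(4)],[round(np.degrees(np.arctan2(*(a[(i+1)%4]-a[i])[::-1])),1) for i in range(4)])
# handle top edges z=.126
q=[(255,182),(430,178),(437,350),(270,362)]
a=np.array([onz(s,275+x/6,80+y/6,.126)[:2] for x,y in q]); print(a.round(4).tolist(),a.mean(0),[np.linalg.norm(a[i]-a[(i+1)%4]).round(4) for i in range(4)],[round(np.degrees(np.arctan2(*(a[(i+1)%4]-a[i])[::-1])),1) for i in range(4)])
```

```text
[ 0.5011 -0.3237  0.4028]
cap [ 0.51659111 -0.3387813   0.131     ]
[[0.4633, -0.3219], [0.5341, -0.2852], [0.5703, -0.3566], [0.4994, -0.3933]] [ 0.51678732 -0.33923283] [np.float64(0.0798), np.float64(0.0801), np.float64(0.0798), np.float64(0.08)] [np.float64(27.4), np.float64(-63.1), np.float64(-152.6), np.float64(116.8)]
[[0.4974, -0.3336], [0.5212, -0.3203], [0.5352, -0.3427], [0.5124, -0.357]] [ 0.51652716 -0.33841756] [np.float64(0.0273), np.float64(0.0264), np.float64(0.0269), np.float64(0.0278)] [np.float64(29.3), np.float64(-58.0), np.float64(-147.9), np.float64(122.6)]
```

play_rows(targets=[[[0,0,0.05],[0,0,0],0],[[0,0,0],[0,0,0],0]])

```text
clock: 1.45
tool_pos: [0.5449, -0.3874, 0.2492]
eef_rot: [0.346, 0.617, -0.345, 0.617]
contact_force: [0.4, 0.9, 0.2]
opening: 1.002
```

play_rows(targets=[[[0,0,0],[-0.15,0.25,0],0],[[0,0,0],[-0.25,0.45,0],0],[[0,0,0],[-0.2,0.35,0],0],[[0,0,0],[-0.11,0.165,0],0],[[0,0,0],[0,0,0],0]])

```text
clock: 1.95
tool_pos: [0.5165, -0.3381, 0.25]
eef_rot: [0.345, 0.617, -0.345, 0.617]
contact_force: [-0.1, 0.1, 0.4]
opening: 0.998
```

play_rows(targets=[[[0,0,0],[0,0,-0.5],0],[[0,0,0],[0,0,-0.9],0],[[0,0,0],[0,0,-0.6],0],[[0,0,0],[0,0,-0.1],0],[[0,0,0],[0,0,0],0]])

```text
clock: 2.45
tool_pos: [0.5168, -0.3398, 0.1653]
eef_rot: [0.346, 0.617, -0.346, 0.617]
contact_force: [-0.2, 0.1, 0.1]
opening: 0.999
```

play_rows(targets=[[[0,0,0],[0,0,-0.4],0],[[0,0,0],[0,0,-0.6],0],[[0,0,0],[0,0,-0.4],0],[[0,0,0],[0,0.02,-0.18],0],[[0,0,0],[0,0,0],0]])

```text
clock: 2.95
tool_pos: [0.5171, -0.3387, 0.1029]
eef_rot: [0.345, 0.617, -0.345, 0.617]
contact_force: [-0.3, -0.1, -0.4]
opening: 0.998
```

play_rows(targets=[[[0,0,0],[0,0,0],100],[[0,0,0],[0,0,0],160],[[0,0,0],[0,0,0],255],[[0,0,0],[0,0,0],255],[[0,0,0],[0,0,0],255]], newtons=25)

```text
clock: 3.45
tool_pos: [0.5167, -0.3387, 0.1028]
eef_rot: [0.345, 0.617, -0.345, 0.617]
contact_force: [0.2, 0.1, 0.4]
opening: 0.573
```

Run:
```python
from plant import r
from h import *
s=snap(r,"wrist","w3")
S=snap(r,"scene","s3");crop(S,"c7",150,110,120,100,6)
st=r.get_state(); print(st["tool_pos"].round(4),st["contact_force"].round(2),st["opening"]*88)
```

```text
[ 0.5167 -0.3386  0.1026] [-0.62 -0.01  0.59] 42.24500580899761
```

View pics/w3.png

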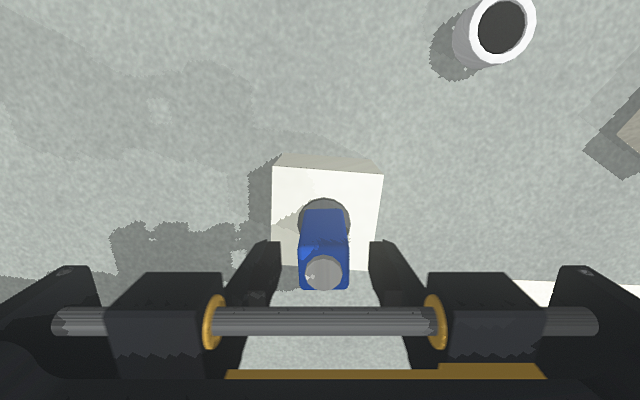

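View pics/c7.png

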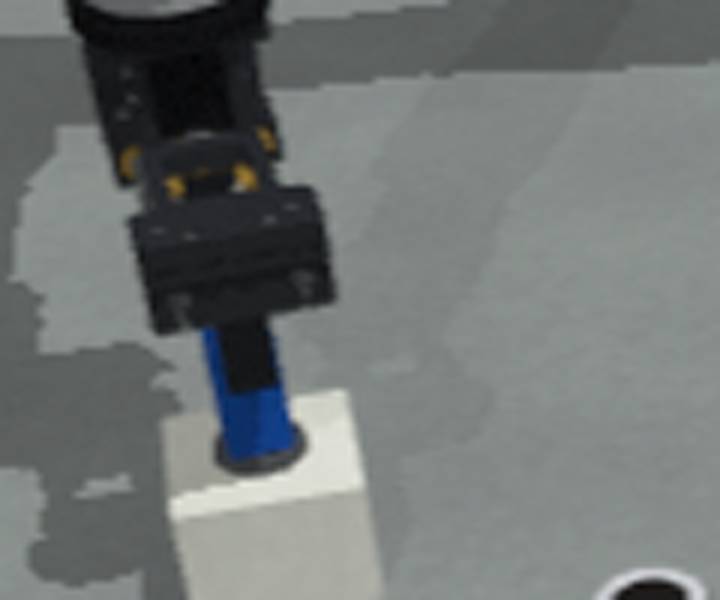

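play_rows(targets=[[[0,0,0],[0,0,0],255],[[0,0,0],[0,0,0],255],[[0,0,0],[0,0,0],255],[[0,0,0],[0,0,0],255]], newtons=30)

```text
clock: 3.95
tool_pos: [0.5165, -0.3386, 0.1025]
eef_rot: [0.345, 0.617, -0.345, 0.617]
contact_force: [-0.1, -1.3, -0.6]
opening: 0.316
```

play_rows(targets=[[[0,0,0],[0,0,0.2],255],[[0,0,0],[0,0,0.4],255],[[0,0,0],[0,0,0.5],255],[[0,0,0],[0,0,0.4],255],[[0,0,0],[0,0,0.2],255]])

```text
clock: 4.45
tool_pos: [0.5173, -0.3388, 0.1723]
eef_rot: [0.346, 0.616, -0.345, 0.618]
contact_force: [-0.6, 0.7, -1.4]
opening: 0.318
```

play_rows(targets=[[[0,0,0],[0.05,0.3,0],255],[[0,0,0],[0.15,0.7,0],255],[[0,0,0],[0.2,0.9,0],255],[[0,0,0],[0.2,0.9,0],255],[[0,0,0],[0.15,0.9,0],255]])

```text
clock: 4.95
tool_pos: [0.5463, -0.1877, 0.1696]
eef_rot: [0.345, 0.618, -0.345, 0.616]
contact_force: [1.0, 1.3, -1.5]
opening: 0.315
```

play_rows(targets=[[[0,0,0],[0.1,0.5,0],255],[[0,0,0],[0.05,0.25,0],255],[[0,0,0],[0,0.08,0],255],[[0,0,0],[0,0,0],255],[[0,0,0],[0,0,0],255]])

```text
clock: 5.45
tool_pos: [0.552, -0.1593, 0.1703]
eef_rot: [0.346, 0.617, -0.347, 0.617]
contact_force: [0.1, -0.2, -1.2]
opening: 0.312
```

Run:
```python
from plant import r
from h import *
s=snap(r,"side","d4");S=snap(r,"scene","s4");crop(S,"c8",180,100,160,140,4); crop(s,"c8b",270,130,160,160,4)
st=r.get_state(); print(st["tool_pos"].round(4),st["contact_force"].round(2),st["opening"]*88)
```

```text
[ 0.5522 -0.1591  0.1704] [-0.36  0.58 -1.98] 27.408471933390828
```

View pics/c8.png

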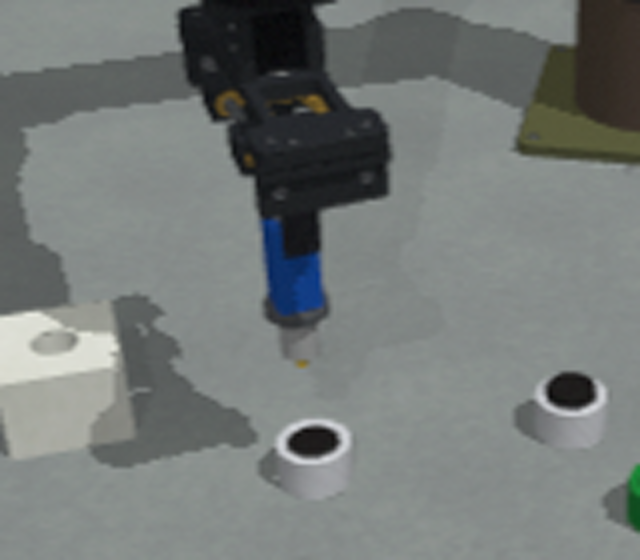

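View pics/c8b.png

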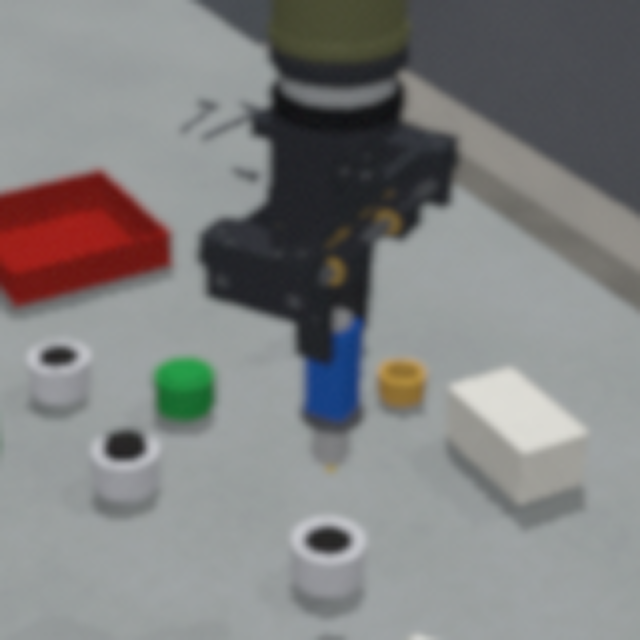

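play_rows(targets=[[[0,0,0],[0.01,0.03,-0.2],255],[[0,0,0],[0,0.02,-0.4],255],[[0,0,0],[0,0,-0.35],255],[[0,0,0],[0,0,-0.15],255],[[0,0,0],[0,0,0],255]])

```text
clock: 6.05
tool_pos: [0.5522, -0.1555, 0.1255]
eef_rot: [0.345, 0.618, -0.346, 0.616]
contact_force: [0.7, 0.4, -2.1]
opening: 0.316
```

play_rows(targets=[[[0,0,0],[0,0,0],255],[[0,0,0],[0,0,-0.05],255],[[0,0,0],[0,0,-0.05],255],[[0,0,0],[0,0,0],255]])

```text
clock: 6.45
tool_pos: [0.553, -0.1554, 0.1226]
eef_rot: [0.345, 0.617, -0.345, 0.617]
contact_force: [-0.4, 0.1, -2.2]
opening: 0.315
```

play_rows(targets=[[[0,0,0],[0,0,-0.03],255],[[0,0,0],[0,0,-0.03],255],[[0,0,0],[0,0,0],255]])

```text
clock: 6.75
tool_pos: [0.5529, -0.1554, 0.12]
eef_rot: [0.345, 0.617, -0.345, 0.617]
contact_force: [-0.8, -0.6, -2.3]
opening: 0.32
```

play_rows(targets=[[[0,0,0],[0,0,-0.025],255],[[0,0,0],[0,0,-0.025],255],[[0,0,0],[0,0,0],255]])

```text
clock: 7.05
tool_pos: [0.5529, -0.1554, 0.118]
eef_rot: [0.345, 0.617, -0.345, 0.617]
contact_force: [0.3, -0.3, -1.7]
opening: 0.315
```

play_rows(targets=[[[0,0,0],[0,0,-0.025],255],[[0,0,0],[0,0,-0.025],255],[[0,0,0],[0,0,0],255]])

```text
clock: 7.35
tool_pos: [0.5529, -0.1554, 0.116]
eef_rot: [0.345, 0.617, -0.345, 0.617]
contact_force: [-0.4, 0.3, -1.6]
opening: 0.317
```

play_rows(targets=[[[0,0,0],[0,0,-0.025],255],[[0,0,0],[0,0,-0.025],255],[[0,0,0],[0,0,0],255]])

```text
clock: 7.65
tool_pos: [0.5529, -0.1554, 0.114]
eef_rot: [0.345, 0.617, -0.345, 0.617]
contact_force: [0.7, 0.2, -2.0]
opening: 0.313
```

play_rows(targets=[[[0,0,0],[0,0,-0.025],255],[[0,0,0],[0,0,-0.025],255],[[0,0,0],[0,0,0],255]])

```text
clock: 7.95
tool_pos: [0.5531, -0.1553, 0.1122]
eef_rot: [0.345, 0.617, -0.345, 0.617]
contact_force: [0.1, -0.8, 0.4]
opening: 0.311
```

play_rows(targets=[[[0,0,0],[0,0,-0.025],255],[[0,0,0],[0,0,0],255],[[0,0,0],[0,0,0],255]])

```text
clock: 8.25
tool_pos: [0.5532, -0.1554, 0.1113]
eef_rot: [0.346, 0.617, -0.345, 0.617]
contact_force: [-0.5, -0.1, 0.2]
opening: 0.315
```

play_rows(targets=[[[0,0,0],[0,0,-0.025],255],[[0,0,0],[0,0,0],255],[[0,0,0],[0,0,0],255]])

```text
clock: 8.55
tool_pos: [0.5532, -0.1554, 0.1103]
eef_rot: [0.346, 0.617, -0.345, 0.617]
contact_force: [-0.4, -0.2, 2.6]
opening: 0.31
```

play_rows(targets=[[[0,0,0],[0,0,-0.02],255],[[0,0,0],[0,0,0],255],[[0,0,0],[0,0,0],255]])

```text
clock: 8.85
tool_pos: [0.5532, -0.1554, 0.1095]
eef_rot: [0.345, 0.617, -0.345, 0.617]
contact_force: [0.1, 0.4, 3.5]
opening: 0.313
```

Run:
```python
from plant import r
from h import *
F=[]
for i in range(2):
    s=snap(r,"side","d5"); F.append(r.get_state()["contact_force"][2])
crop(s,"c9",310,220,80,70,8)
print(F,r.get_state()["tool_pos"])
```

```text
[np.float64(3.253979082504261), np.float64(4.177652028911526)] [ 0.55315216 -0.15538662  0.10944881]
```

View pics/c9.png

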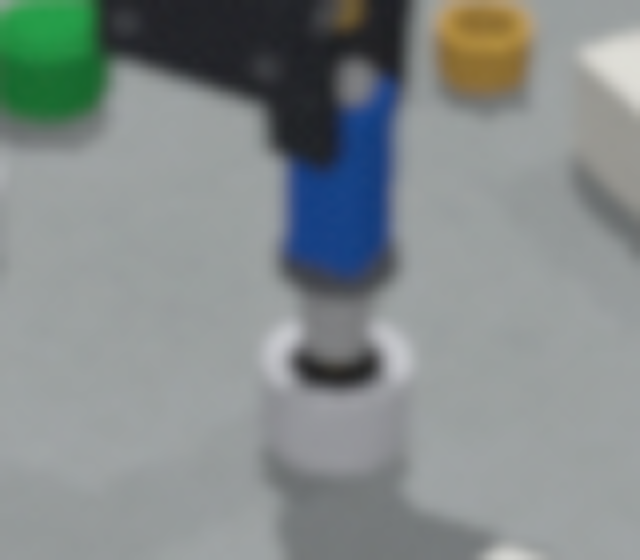

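play_rows(targets=[[[0,0,0],[0,0,0.2],255],[[0,0,0],[0,0,0.4],255],[[0,0,0],[0,0.1,0.3],255],[[0,0,0],[-0.2,0.4,0.1],255],[[0,0,0],[-0.35,0.7,0],255]])

```text
clock: 9.45
tool_pos: [0.532, -0.1088, 0.1502]
eef_rot: [0.347, 0.615, -0.347, 0.617]
contact_force: [0.4, 0.8, -2.8]
opening: 0.318
```

play_rows(targets=[[[0,0,0],[-0.4,0.8,0],255],[[0,0,0],[-0.4,0.8,0],255],[[0,0,0],[-0.35,0.6,0],255],[[0,0,0],[-0.15,0.33,0],255],[[0,0,0],[-0.07,0.1,-0.1],255]])

```text
clock: 9.95
tool_pos: [0.4758, 0.0002, 0.1459]
eef_rot: [0.345, 0.618, -0.344, 0.618]
contact_force: [0.9, -0.2, -1.1]
opening: 0.31
```

play_rows(targets=[[[0,0,0],[0,0,-0.3],255],[[0,0,0],[0,0,-0.2],255],[[0,0,0],[0,0,-0.05],255],[[0,0,0],[0,0,0],255]])

```text
clock: 10.35
tool_pos: [0.4762, -0.0028, 0.123]
eef_rot: [0.346, 0.617, -0.346, 0.617]
contact_force: [0.3, -0.3, -1.8]
opening: 0.316
```

play_rows(targets=[[[0,0,0],[0,0,-0.05],255],[[0,0,0],[0,0,-0.05],255],[[0,0,0],[0,0,0],255]])

```text
clock: 10.65
tool_pos: [0.4765, -0.0023, 0.1194]
eef_rot: [0.346, 0.617, -0.345, 0.617]
contact_force: [0.0, 0.6, -1.3]
opening: 0.31
```

play_rows(targets=[[[0,0,0],[0,0,-0.025],255],[[0,0,0],[0,0,-0.025],255],[[0,0,0],[0,0,0],255]])

```text
clock: 10.95
tool_pos: [0.4765, -0.0022, 0.1175]
eef_rot: [0.346, 0.617, -0.345, 0.617]
contact_force: [0.2, -1.1, 1.4]
opening: 0.314
```

play_rows(targets=[[[0,0,0],[0,0,-0.025],255],[[0,0,0],[0,0,0],255],[[0,0,0],[0,0,0],255]])

```text
clock: 11.25
tool_pos: [0.4765, -0.0022, 0.1165]
eef_rot: [0.346, 0.617, -0.345, 0.617]
contact_force: [-0.2, -0.6, 2.5]
opening: 0.318
```

play_rows(targets=[[[0,0,0],[0,0,-0.025],255],[[0,0,0],[0,0,0],255],[[0,0,0],[0,0,0],255]])

```text
clock: 11.55
tool_pos: [0.4764, -0.0021, 0.1154]
eef_rot: [0.346, 0.617, -0.345, 0.617]
contact_force: [0.1, 0.4, 3.8]
opening: 0.312
```

play_rows(targets=[[[0,0,0],[0,0,0.2],255],[[0,0,0],[0,0,0.4],255],[[0,0,0],[0,0.1,0.3],255],[[0,0,0],[0.02,0.4,0.1],255],[[0,0,0],[0.02,0.7,0],255]])

```text
clock: 12.05
tool_pos: [0.4773, 0.044, 0.1559]
eef_rot: [0.346, 0.616, -0.347, 0.616]
contact_force: [0.8, 1.2, -2.0]
opening: 0.315
```

play_rows(targets=[[[0,0,0],[0.02,0.8,0],255],[[0,0,0],[0.02,0.7,0],255],[[0,0,0],[0,0.45,0],255],[[0,0,0],[0,0.2,0],255],[[0,0,0],[0,0.05,-0.2],255]])

```text
clock: 12.55
tool_pos: [0.4795, 0.1346, 0.1477]
eef_rot: [0.345, 0.617, -0.345, 0.617]
contact_force: [0.0, -0.0, -2.8]
opening: 0.313
```

play_rows(targets=[[[0,0,0],[0,0,-0.4],255],[[0,0,0],[0,0,-0.15],255],[[0,0,0],[0,0,-0.05],255],[[0,0,0],[0,0,0],255]])

```text
clock: 12.95
tool_pos: [0.4792, 0.1329, 0.1231]
eef_rot: [0.345, 0.617, -0.346, 0.617]
contact_force: [0.1, -0.9, -1.4]
opening: 0.316
```

play_rows(targets=[[[0,0,0],[0,0,-0.05],255],[[0,0,0],[0,0,-0.05],255],[[0,0,0],[0,0,0],255]])

```text
clock: 13.25
tool_pos: [0.4794, 0.1337, 0.1194]
eef_rot: [0.345, 0.617, -0.345, 0.617]
contact_force: [-0.3, -0.3, -3.2]
opening: 0.315
```

play_rows(targets=[[[0,0,0],[0,0,-0.04],255],[[0,0,0],[0,0,-0.04],255],[[0,0,0],[0,0,0],255]])

```text
clock: 13.55
tool_pos: [0.4793, 0.1338, 0.116]
eef_rot: [0.345, 0.617, -0.345, 0.617]
contact_force: [0.3, 0.6, -2.1]
opening: 0.313
```

play_rows(targets=[[[0,0,0],[0,0,-0.025],255],[[0,0,0],[0,0,-0.025],255],[[0,0,0],[0,0,0],255]])

```text
clock: 13.85
tool_pos: [0.4795, 0.1339, 0.1141]
eef_rot: [0.345, 0.617, -0.345, 0.617]
contact_force: [-0.2, -0.4, -0.6]
opening: 0.317
```

play_rows(targets=[[[0,0,0],[0,0,-0.025],255],[[0,0,0],[0,0,-0.025],255],[[0,0,0],[0,0,0],255]])

```text
clock: 14.15
tool_pos: [0.4795, 0.1339, 0.1121]
eef_rot: [0.345, 0.617, -0.345, 0.617]
contact_force: [-0.3, -0.4, 0.2]
opening: 0.318
```

play_rows(targets=[[[0,0,0],[0,0,-0.025],255],[[0,0,0],[0,0,-0.025],255],[[0,0,0],[0,0,0],255]])

```text
clock: 14.45
tool_pos: [0.4795, 0.1339, 0.1101]
eef_rot: [0.345, 0.617, -0.345, 0.617]
contact_force: [0.8, 0.0, 1.0]
opening: 0.315
```

play_rows(targets=[[[0,0,0],[0,0,-0.025],255],[[0,0,0],[0,0,0],255],[[0,0,0],[0,0,0],255]])

```text
clock: 14.75
tool_pos: [0.4795, 0.1338, 0.1091]
eef_rot: [0.345, 0.617, -0.345, 0.617]
contact_force: [-0.3, -0.5, -0.2]
opening: 0.313
```

play_rows(targets=[[[0,0,0],[0,0,-0.025],255],[[0,0,0],[0,0,0],255],[[0,0,0],[0,0,0],255]])

```text
clock: 15.05
tool_pos: [0.4794, 0.1338, 0.1081]
eef_rot: [0.345, 0.617, -0.345, 0.617]
contact_force: [0.0, 0.6, 0.3]
opening: 0.313
```

play_rows(targets=[[[0,0,0],[0,0,-0.025],255],[[0,0,0],[0,0,0],255],[[0,0,0],[0,0,0],255]])

```text
clock: 15.35
tool_pos: [0.4795, 0.1338, 0.1071]
eef_rot: [0.345, 0.617, -0.345, 0.617]
contact_force: [-0.3, -0.5, 0.4]
opening: 0.317
```

play_rows(targets=[[[0,0,0],[0,0,0.2],255],[[0,0,0],[0,0,0.4],255],[[0,0,0],[0,0,0.5],255],[[0,0,0],[0,0,0.5],255],[[0,0,0],[0,0,0.2],255]])

```text
clock: 15.85
tool_pos: [0.48, 0.134, 0.1809]
eef_rot: [0.346, 0.616, -0.345, 0.618]
contact_force: [1.0, 0.1, -2.5]
opening: 0.317
```

Run:
```python
from plant import r
from h import *
s=snap(r,"wrist","w6");S=snap(r,"scene","s6");D=snap(r,"side","d6");crop(S,"c10",310,120,110,120,6); crop(D,"c10b",230,130,120,120,6)
st=r.get_state(); print(st["tool_pos"].round(4),st["contact_force"].round(2),st["opening"]*88)
```

```text
[0.4794 0.1337 0.1793] [ 0.13 -0.46 -2.22] 27.735053226510892
```

View pics/c10.png

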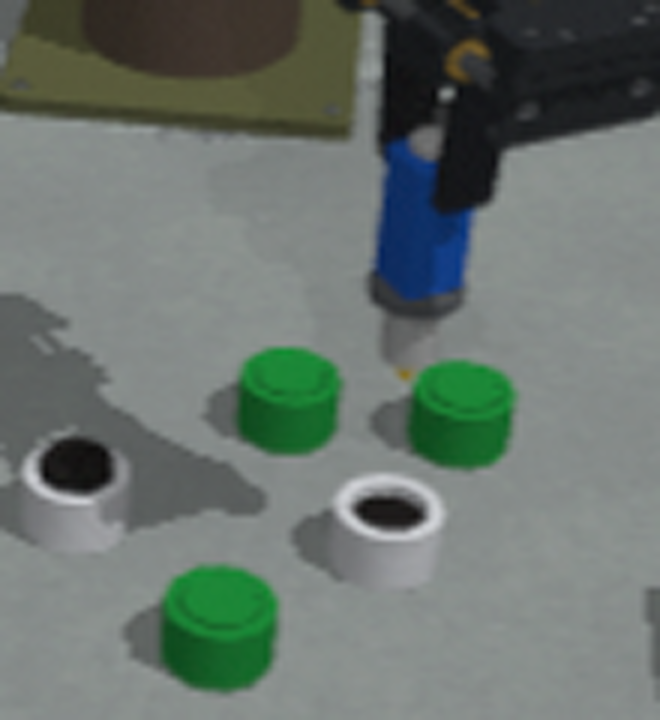

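View pics/w6.png

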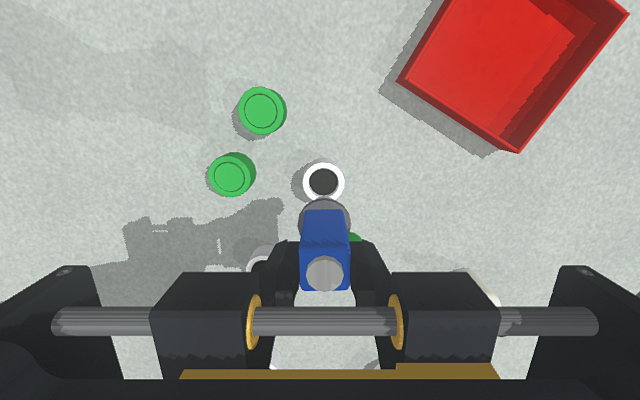

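View pics/c10b.png

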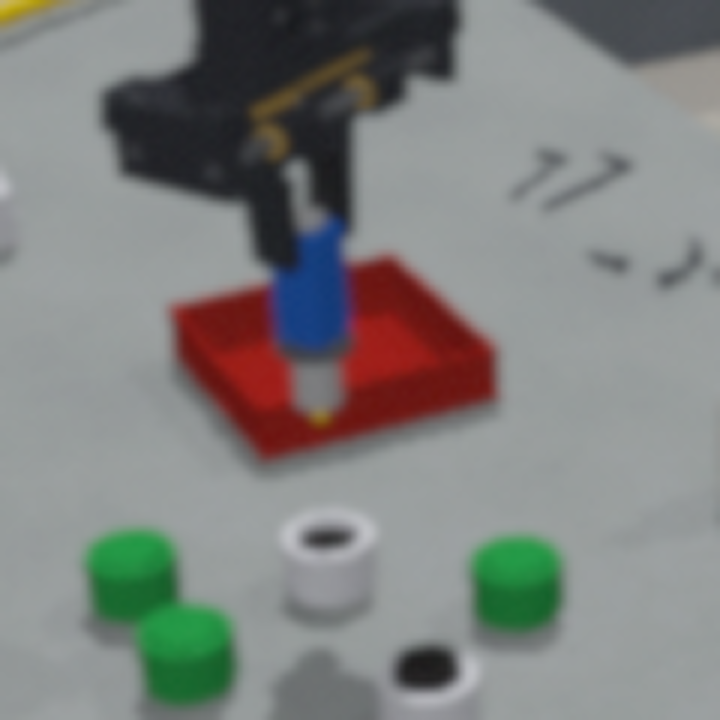

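play_rows(targets=[[[0,0,0],[0.03,-0.4,0],255],[[0,0,0],[0.07,-0.8,0],255],[[0,0,0],[0.07,-1,0],255],[[0,0,0],[0.08,-1,0],255],[[0,0,0],[0.08,-1,0],255]])

```text
clock: 16.5
tool_pos: [0.4918, -0.0356, 0.178]
eef_rot: [0.345, 0.618, -0.346, 0.616]
contact_force: [1.0, -0.5, -2.3]
opening: 0.319
```

play_rows(targets=[[[0,0,0],[0.08,-1,0],255],[[0,0,0],[0.08,-1,0],255],[[0,0,0],[0.08,-1,0],255],[[0,0,0],[0.08,-1,0],255],[[0,0,0],[0.08,-1,0],255]])

```text
clock: 17.0
tool_pos: [0.5076, -0.2356, 0.1777]
eef_rot: [0.345, 0.618, -0.346, 0.616]
contact_force: [0.5, 0.5, -1.0]
opening: 0.311
```

play_rows(targets=[[[0,0,0],[0.08,-1,0],255],[[0,0,0],[0.08,-0.8,0],255],[[0,0,0],[0.06,-0.5,0],255],[[0,0,0],[0.05,-0.25,0],255],[[0,0,0],[0.03,-0.06,0],255]])

```text
clock: 17.5
tool_pos: [0.5199, -0.3392, 0.1779]
eef_rot: [0.346, 0.617, -0.346, 0.616]
contact_force: [-0.3, 0.6, -2.3]
opening: 0.312
```

play_rows(targets=[[[0,0,0],[0,0,0],255],[[0,0,0],[0,0,0],255]])

```text
clock: 17.7
tool_pos: [0.5209, -0.3365, 0.1789]
eef_rot: [0.345, 0.618, -0.344, 0.617]
contact_force: [0.2, 0.2, -2.2]
opening: 0.314
```

play_rows(targets=[[[0,0,0],[-0.06,-0.03,-0.1],255],[[0,0,0],[-0.04,-0.02,-0.2],255],[[0,0,0],[0,0,-0.1],255],[[0,0,0],[0,0,0],255],[[0,0,0],[0,0,0],255]])

```text
clock: 18.2
tool_pos: [0.5166, -0.3404, 0.1629]
eef_rot: [0.345, 0.617, -0.345, 0.617]
contact_force: [0.3, -1.0, -1.8]
opening: 0.318
```

Run:
```python
from plant import r
from h import *
S=snap(r,"scene","s7");D=snap(r,"side","d7")
a=S["color"][110:210,150:250,::-1];b=D["color"][240:340,330:430,::-1]
cv2.imwrite("pics/c11.png",cv2.resize(np.hstack([a,b]),None,fx=4,fy=4,interpolation=cv2.INTER_CUBIC))
st=r.get_state(); print(st["tool_pos"].round(4),st["eef_rot"].round(4),st["contact_force"].round(2))
```

```text
[ 0.5169 -0.3406  0.1633] [ 0.3455  0.6168 -0.3454  0.6171] [-0.43 -0.72 -2.6 ]
```

View pics/c11.png

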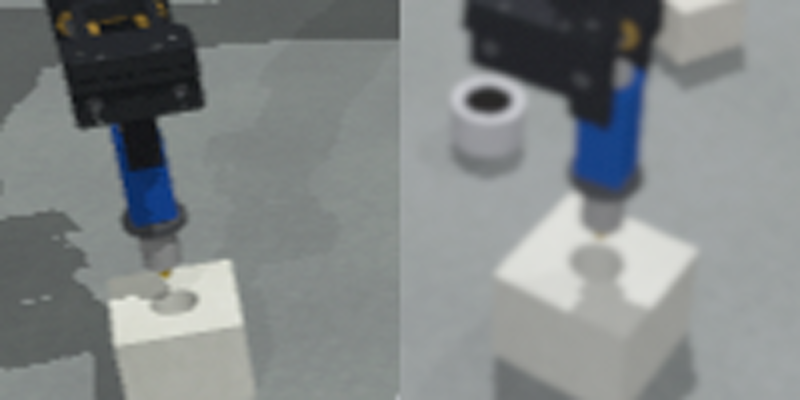

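play_rows(targets=[[[0,0,0],[0,0.045,0],255],[[0,0,0],[0,0,-0.1],255],[[0,0,0],[0,0,-0.2],255],[[0,0,0],[0,0,-0.2],255],[[0,0,0],[0,0,-0.1],255]])

```text
clock: 18.8
tool_pos: [0.5159, -0.3385, 0.1378]
eef_rot: [0.345, 0.618, -0.345, 0.616]
contact_force: [-0.2, 0.2, -1.7]
opening: 0.313
```

play_rows(targets=[[[0,0,0],[0,0,-0.1],255],[[0,0,0],[0,0,-0.2],255],[[0,0,0],[0,0,-0.2],255],[[0,0,0],[0,0,-0.2],255],[[0,0,0],[0,0,-0.1],255]])

```text
clock: 19.3
tool_pos: [0.5161, -0.3386, 0.106]
eef_rot: [0.345, 0.617, -0.345, 0.617]
contact_force: [0.6, 0.3, -1.0]
opening: 0.317
```

play_rows(targets=[[[0,0,0],[0,0,0],255],[[0,0,0],[0,0,-0.05],255],[[0,0,0],[0,0,0],255]])

```text
clock: 19.6
tool_pos: [0.5167, -0.3388, 0.1052]
eef_rot: [0.345, 0.617, -0.345, 0.617]
contact_force: [-0.3, -0.1, -2.5]
opening: 0.315
```

play_rows(targets=[[[0,0,0],[0,0,-0.04],255],[[0,0,0],[0,0,-0.03],255],[[0,0,0],[0,0,0],255],[[0,0,0],[0,0,0],255]])

```text
clock: 20.0
tool_pos: [0.5168, -0.3389, 0.1025]
eef_rot: [0.345, 0.617, -0.345, 0.617]
contact_force: [-0.0, 0.5, -1.8]
opening: 0.316
```

play_rows(targets=[[[0,0,0],[0,0,0],150],[[0,0,0],[0,0,0],140],[[0,0,0],[0,0,0],120],[[0,0,0],[0,0,0],60],[[0,0,0],[0,0,0],0]])

```text
clock: 20.5
tool_pos: [0.5167, -0.3388, 0.1024]
eef_rot: [0.345, 0.617, -0.345, 0.617]
contact_force: [-0.7, 0.0, -0.1]
opening: 0.688
```

Run:
```python
from plant import r
from h import *
W=snap(r,"wrist","w8");S=snap(r,"scene","s8");D=snap(r,"side","d8")
a=S["color"][130:230,150:250,::-1];b=D["color"][240:340,330:430,::-1]
cv2.imwrite("pics/c12.png",cv2.resize(np.hstack([a,b]),None,fx=4,fy=4,interpolation=cv2.INTER_CUBIC))
st=r.get_state(); print(st["tool_pos"].round(4),st["eef_rot"].round(4),st["contact_force"].round(2),st["opening"])
```

```text
[ 0.5166 -0.3388  0.1024] [ 0.3455  0.617  -0.3454  0.617 ] [ 0.19 -0.19 -0.13] 0.8237247454152936
```

View pics/c12.png

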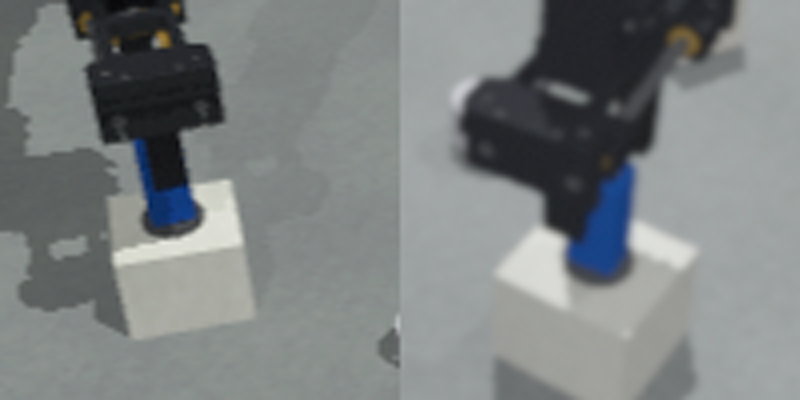

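View pics/w8.png

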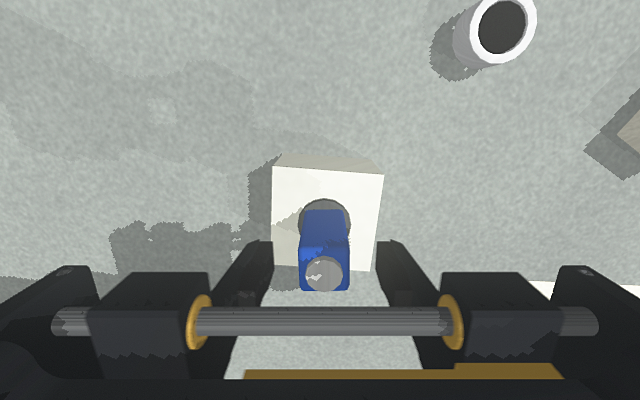

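play_rows(targets=[[[0,0,0],[0,0,0],0],[[0,0,0],[0,0,0.3],0],[[0,0,0],[0,0,0.5],0],[[0,0,0],[0,0,0.8],0],[[0,0,0],[0,0,0.8],0]])

```text
clock: 21.15
tool_pos: [0.5164, -0.3386, 0.2]
eef_rot: [0.345, 0.617, -0.345, 0.617]
contact_force: [0.9, -0.5, 0.1]
opening: 0.997
```

Run:
```python
from plant import r
from h import *
S=snap(r,"scene","s9"); D=ld("d6")
c=S["color"].astype(int); g=(c[...,1]>c[...,0]+40)&(c[...,1]>c[...,2]+40)
for p in [(358,187),(387,189),(347,225)]:
    b=blob(g,*p); print(b[0],b[1],onz(S,*b[0],.016).round(4))
W=ld("w6"); c=W["color"].astype(int)
g=(c[...,1]>c[...,0]+40)&(c[...,1]>c[...,2]+40)
for p in [(261,111),(229,177)]:
    b=blob(g,*p); print(b[0],b[1],onz(W,*b[0],.028).round(4))
m=c.max(2)<70; b=blob(m,323,182); print("pad C wrist",b,onz(W,*b[0],.024))
W0=ld("wrist0")
for p in [(107,27),(128,104),(268,119)]: print(onz(W0,*p,.03).round(4))
```

```text
[357.64227642 186.02439024] [350 178  17  18 246] [0.3853 0.0855 0.016 ]
[386.58102767 188.43873518] [379 180  17  18 253] [0.3836 0.1661 0.016 ]
[346.11801242 223.95031056] [337 214  19  21 322] [0.5549 0.068  0.016 ]
[261.61299278 110.23653526] [ 238   87   49   48 1801] [0.3841 0.1674 0.028 ]
[231.64594759 174.20170628] [ 208  152   48   45 1641] [0.387  0.0896 0.028 ]
pad C wrist (array([318.68333333, 185.88333333]), array([310, 170,  25,  25,  60], dtype=int32)) [0.47709169 0.12751622 0.024     ]
[0.3859 0.1645 0.03  ]
[0.3911 0.0847 0.03  ]
[0.556  0.0676 0.03  ]
```

Run:
```python
from plant import r
from h import *
S=ld("s9"); print(r.get_state()["q"].round(3))
print(onz(S,360,281,0),onz(S,362,250,.095))
```

```text
[ 0.709  0.722 -0.367  1.608  0.318  0.86   0.769]
[0.72068744 0.11375624 0.        ] [0.72374399 0.11040578 0.095     ]
```

play_rows(targets=[[[0,0,0.1],[0,0.4,0.1],0],[[0,0,0.15],[0.02,0.8,0.1],0],[[0,0,0.15],[0.03,1,0],0],[[0,0,0.15],[0.03,1,0],0],[[0,0,0.15],[0.03,1,0],0]])

```text
clock: 21.7
tool_pos: [0.5211, -0.1695, 0.2073]
eef_rot: [0.111, 0.698, -0.111, 0.699]
contact_force: [1.0, 0.1, -0.2]
opening: 1.0
```

play_rows(targets=[[[0,0,0.15],[0.03,1,0],0],[[0,0,0.1],[0.03,1,0],0],[[0,0,0.05],[0.03,1,0],0],[[0,0,0.03],[0.03,1,0],0],[[0,0,0],[0.03,1,0],0]])

```text
clock: 22.2
tool_pos: [0.5272, 0.0306, 0.2071]
eef_rot: [-0.003, 0.707, 0.003, 0.708]
contact_force: [1.2, -0.1, -0.0]
opening: 1.002
```

play_rows(targets=[[[0,0,0],[0.03,1,0],0],[[0,0,0],[0.03,0.8,0],0],[[0,0,0],[0.03,0.5,0],0],[[0,0,0],[0.02,0.25,0],0],[[0,0,0],[0,0.06,0],0]])

```text
clock: 22.7
tool_pos: [0.5316, 0.1346, 0.2068]
eef_rot: [-0.004, 0.707, 0.004, 0.707]
contact_force: [-0.6, -0.7, -0.1]
opening: 0.998
```

play_rows(targets=[[[0,0,0],[0,0,0],0],[[0,0,0],[0,0,0],0]])

```text
clock: 22.9
tool_pos: [0.5316, 0.1317, 0.2063]
eef_rot: [-0.003, 0.707, 0.002, 0.707]
contact_force: [0.2, 0.7, 1.2]
opening: 1.003
```

Run:
```python
from plant import r
from h import *
from scipy.spatial.transform import Rotation as R
W=snap(r,"wrist","w10")
st=r.get_state(); print(st["tool_pos"].round(4),st["q"].round(3)); y=R.from_quat(st["eef_rot"]).as_matrix(); print(y.round(4), np.degrees(np.arctan2(y[1,1],y[0,1])))
```

```text
[0.5315 0.1318 0.2062] [ 0.031  0.673 -0.602  1.814  0.508  0.815  0.75 ]
[[-3.0e-04 -6.9e-03  1.0e+00]
 [-1.2e-03  1.0e+00  6.9e-03]
 [-1.0e+00 -1.2e-03 -3.0e-04]] 90.39256783346757
```

View pics/w10.png

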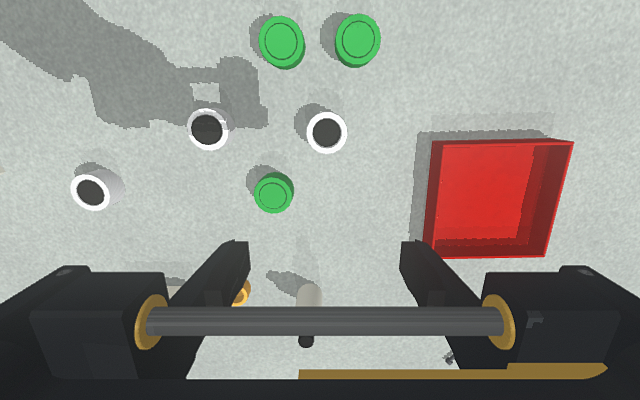

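Run:
```python
from h import *
W=ld("w10"); c=W["color"].astype(int)
m=(c.min(2)>235)&(np.hypot(np.arange(640)[None]-327,np.arange(400)[:,None]-132)<30)
m=m.astype(np.uint8); cs,_=cv2.findContours(m,cv2.RETR_EXTERNAL,cv2.CHAIN_APPROX_NONE); k=max(cs,key=len)
e=cv2.fitEllipse(k); print(e, onz(W,*e[0],.030))
d=blob(c.max(2)<80,327,132); print(d, onz(W,*d[0],.024))
q=[(431.5,141),(574,141),(545,257),(424,258)]
a=np.array([onz(W,*p,.035)[:2] for p in q]); print(a.round(4),a.mean(0),[np.linalg.norm(a[i]-a[(i+1)%4]).round(4) for i in range(4)])
```

```text
((326.47705078125, 132.49659729003906), (39.486759185791016, 40.64786148071289), 0.4360349476337433) [0.47823031 0.13450154 0.03      ]
(array([325.82417582, 131.92307692]), array([313, 119,  28,  28, 455], dtype=int32)) [0.47814408 0.13377938 0.024     ]
[[0.4864 0.2538]
 [0.4852 0.4156]
 [0.6346 0.4211]
 [0.6372 0.2634]] [0.56084156 0.33850628] [np.float64(0.1617), np.float64(0.1494), np.float64(0.1577), np.float64(0.1511)]
```

play_rows(targets=[[[0,0,0],[-0.25,0.03,0],0],[[0,0,0],[-0.45,0.03,-0.3],0],[[0,0,0],[-0.4,0,-0.6],0],[[0,0,0],[-0.21,0,-0.8],0],[[0,0,0],[0,0,-0.8],0]])

```text
clock: 23.45
tool_pos: [0.4771, 0.1354, 0.106]
eef_rot: [-0.003, 0.707, 0.003, 0.707]
contact_force: [1.1, -0.2, -0.3]
opening: 1.002
```

play_rows(targets=[[[0,0,0],[0,0,-0.4],0],[[0,0,0],[0,0,-0.1],0],[[0,0,0],[0,0,0],0],[[0,0,0],[0,0,0],0]])

```text
clock: 23.85
tool_pos: [0.4794, 0.1362, 0.0872]
eef_rot: [-0.003, 0.707, 0.003, 0.708]
contact_force: [-0.0, 0.4, 0.9]
opening: 1.004
```

play_rows(targets=[[[0,0,0],[0,-0.05,-0.2],0],[[0,0,0],[0,0,-0.5],0],[[0,0,0],[0,0,-0.45],0],[[0,0,0],[0,0,-0.2],0],[[0,0,0],[0,0,-0.05],0]])

```text
clock: 24.35
tool_pos: [0.4788, 0.1339, 0.0298]
eef_rot: [-0.003, 0.707, 0.003, 0.707]
contact_force: [0.5, -0.4, 0.1]
opening: 1.0
```

Run:
```python
from plant import r
from h import *
W=snap(r,"wrist","w11");S=snap(r,"scene","s11");D=snap(r,"side","d11")
a=S["color"][130:230,310:430,::-1];b=D["color"][150:250,220:340,::-1]
cv2.imwrite("pics/c13.png",cv2.resize(np.hstack([a,b]),None,fx=3.3,fy=3.3,interpolation=cv2.INTER_CUBIC))
st=r.get_state(); print(st["tool_pos"].round(4),st["contact_force"].round(2))
```

```text
[0.4793 0.1341 0.0308] [-0.09 -1.29  0.06]
```

View pics/c13.png

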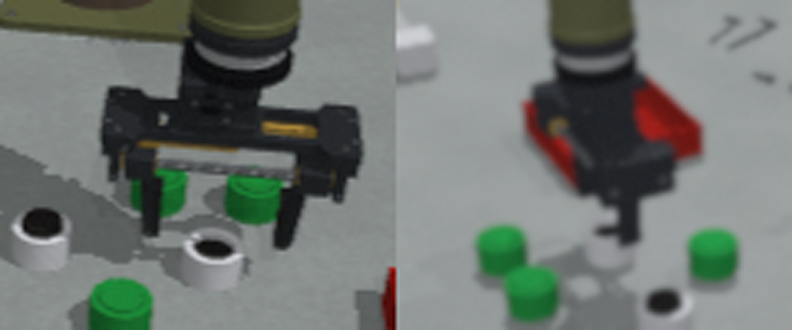

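View pics/w11.png

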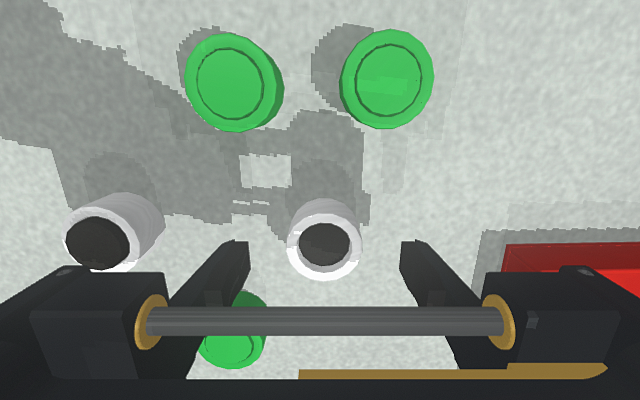

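play_rows(targets=[[[0,0,0],[0,0,0],80],[[0,0,0],[0,0,0],255],[[0,0,0],[0,0,0],255],[[0,0,0],[0,0,0],255],[[0,0,0],[0,0,0],255]], newtons=25)

```text
clock: 25.0
tool_pos: [0.4791, 0.134, 0.0304]
eef_rot: [-0.003, 0.707, 0.003, 0.707]
contact_force: [0.1, -0.1, -0.0]
opening: 0.565
```

play_rows(targets=[[[0,0,0],[0,0,0],255],[[0,0,0],[0,0,0],255]])

```text
clock: 25.2
tool_pos: [0.479, 0.134, 0.0303]
eef_rot: [-0.003, 0.707, 0.003, 0.707]
contact_force: [0.3, 0.2, -0.8]
opening: 0.39
```

play_rows(targets=[[[0,0,0],[0,0,0.2],255],[[0,0,0],[0,0,0.4],255],[[0,0,0],[0,0,0.6],255],[[0,0,0],[0,0,0.5],255],[[0,0,0],[0,0,0.3],255]])

```text
clock: 25.7
tool_pos: [0.4794, 0.1341, 0.1123]
eef_rot: [-0.003, 0.707, 0.003, 0.708]
contact_force: [0.1, -0.4, -0.5]
opening: 0.004
```

Run:
```python
from plant import r
from h import *
S=snap(r,"scene","s12")
a=S["color"][110:230,310:450,::-1]
cv2.imwrite("pics/c14.png",cv2.resize(a,None,fx=5,fy=5,interpolation=cv2.INTER_CUBIC))
st=r.get_state(); print(st["tool_pos"].round(4),st["contact_force"].round(2),st["opening"]*88)
```

```text
[0.4801 0.1344 0.1133] [-0.09  0.13  1.22] 0.5105002959105759
```

View pics/c14.png

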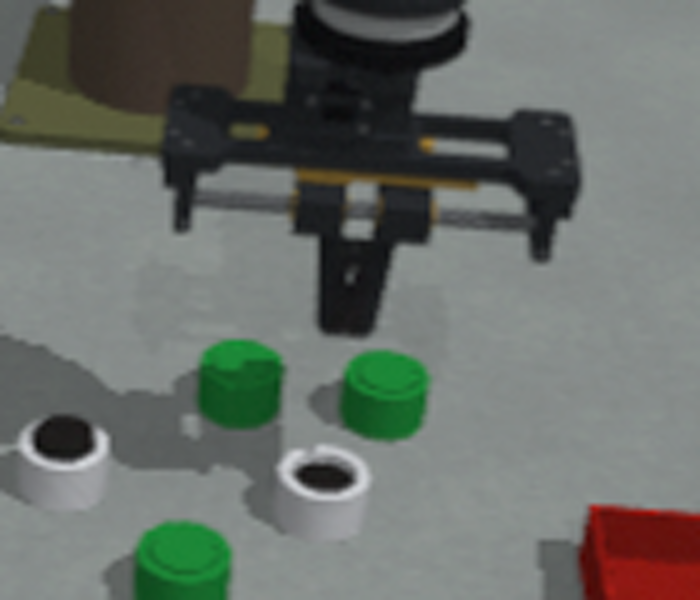

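Run:
```python
from h import *
W=ld("w11"); print(np.array(W["cam_to_world"]).round(3).tolist(), proj(W,(.479,.134,.0245)),proj(W,(.479,.134,.005)),proj(W,(.479,.134,.03)), onz(W,324,243,.03))
S=ld("s11"); print(proj(S,(.479,.134+.044,.005)),proj(S,(.479,.134-.044,.005)),proj(S,(.479,.134,.03)))
print(onz(S,373.5,205,.03),onz(ld("s12"),374.4,205,.03))
W3=ld("w3"); print(np.array(W3["cam_to_world"])[:3,3],proj(W3,(.5166,-.3388,.131)))
crop(S,"c15",340,150,80,70,9)
D=ld("d11");crop(D,"c16",250,190,70,60,10)
```

```text
[[-0.009, -0.947, -0.32, 0.395], [1.0, -0.009, -0.003, 0.134], [0.0, -0.321, 0.947, 0.184], [0.0, 0.0, 0.0, 1.0]] [323.17509605 245.30990135] [323.28310787 232.0361487 ] [323.14045553 249.5669335 ] [0.47452093 0.13448619 0.03      ]
[390.38073222 213.08585202] [356.71866462 209.63304952] [374.43021814 203.80876738]
[0.4844948  0.13178899 0.03      ] [0.48410881 0.13408582 0.03      ]
[ 0.47245684 -0.26644666  0.25677185] [323.80672906 276.67751861]
```

View pics/c15.png

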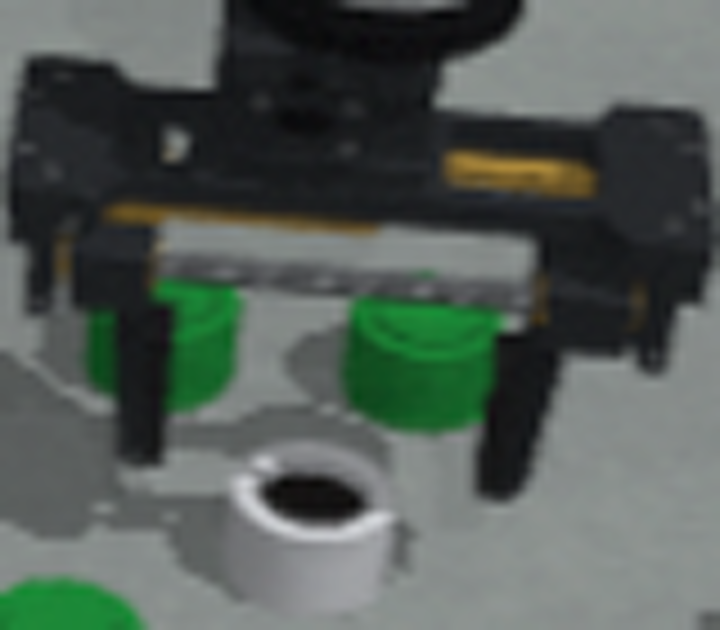

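View pics/c16.png

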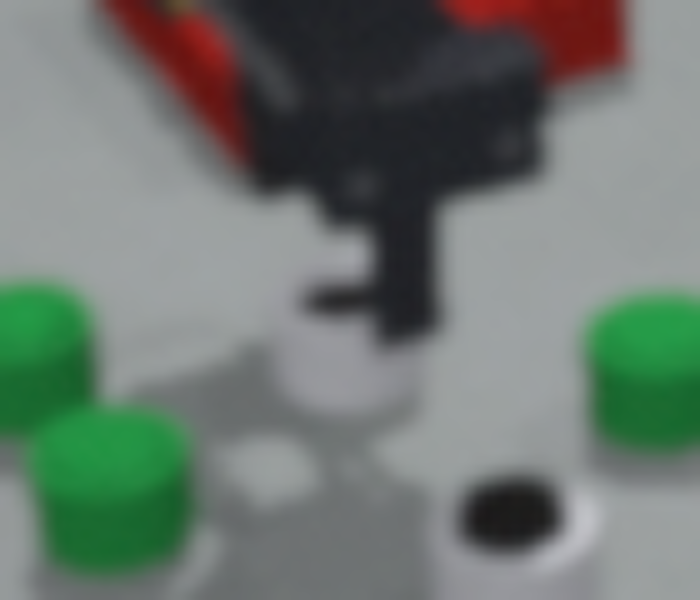

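Run:
```python
from h import *
S,D,W=ld("s11"),ld("d11"),ld("w11")
print(tri([ray(S,355.6,201.3),ray(D,290.5,224)]))
for z in (.005,.02,.03): print(z,proj(W,(.479,.134-.044,z)),proj(W,(.479,.134+.044,z)),proj(S,(.479,.134-.05,z)),proj(S,(.479,.134+.05,z)),proj(D,(.479,.134-.05,z)))
S2=ld("s12"); print(tri([ray(S2,310+345/5,110+333/5)]*1) if 0 else [proj(S2,(.48,.1344,z)) for z in (.088,.1,.113)], 310+345/5,110+330/5)
```

```text
(array([0.48209779, 0.085575  , 0.03506575]), [np.float64(0.0007415918148364187), np.float64(0.0007415918148363915)])
0.005 [260.00252229 231.50374234] [386.47779309 232.56783234] [354.44791523 209.40013307] [392.7005437  213.32380089] [290.53224923 233.0502547 ]
0.02 [254.98407948 241.44127011] [391.32003397 242.57371978] [354.85567464 204.90992558] [393.44757688 208.81611595] [290.22494706 228.906967  ]
0.03 [251.17952936 248.97504581] [394.99031958 250.15790768] [355.13145444 201.87306492] [393.95290136 205.76692938] [290.01789439 226.11532121]
[array([376.93047203, 185.67522461]), array([377.43895555, 181.71030032]), array([377.99825885, 177.34910641])] 379.0 176.0
```

play_rows(targets=[[[0,0,0],[0,0,0],0],[[0,0,0],[0,0,0],0],[[0,0,0],[0,0,0],0],[[0,0,0],[0,0,0],0],[[0,0,0],[0,0,0],0]])

```text
clock: 26.25
tool_pos: [0.4787, 0.134, 0.1099]
eef_rot: [-0.003, 0.707, 0.003, 0.707]
contact_force: [0.6, 0.5, -0.5]
opening: 0.44
```

play_rows(targets=[[[0,0,0],[0,0,0],0],[[0,0,0],[0,0,0],0],[[0,0,0],[0,0,-0.3],0],[[0,0,0],[0,0,-0.5],0],[[0,0,0],[0,0,-0.4],0]])

```text
clock: 26.75
tool_pos: [0.4791, 0.134, 0.0617]
eef_rot: [-0.003, 0.707, 0.003, 0.707]
contact_force: [-0.4, -0.8, 0.2]
opening: 0.893
```

play_rows(targets=[[[0,0,0],[0,0,-0.4],0],[[0,0,0],[0,0,-0.3],0],[[0,0,0],[0,0,-0.2],0],[[0,0,0],[0,0,-0.1],0],[[0,0,0],[0,0,0],0]])

```text
clock: 27.25
tool_pos: [0.4789, 0.1341, 0.0221]
eef_rot: [-0.003, 0.707, 0.003, 0.707]
contact_force: [0.1, -0.0, 0.3]
opening: 0.996
```

Run:
```python
from plant import r
from h import *
S=snap(r,"scene","s13");D=snap(r,"side","d13")
a=S["color"][150:230,330:430,::-1];b=D["color"][170:250,230:330,::-1]
cv2.imwrite("pics/c17.png",cv2.resize(np.hstack([a,b]),None,fx=4,fy=4,interpolation=cv2.INTER_CUBIC))
st=r.get_state(); print(st["tool_pos"].round(4),st["contact_force"].round(2),st["opening"])
```

```text
[0.4793 0.1341 0.0227] [ 0.66 -1.12 -0.14] 0.9985921621931266
```

View pics/c17.png

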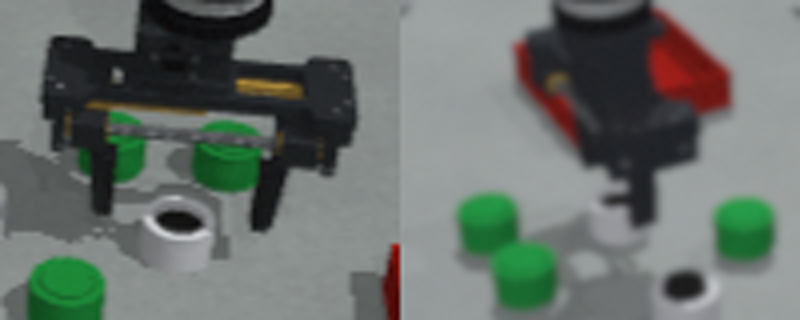

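play_rows(targets=[[[0,0,0],[0,0,-0.1],0],[[0,0,0],[0,0,-0.12],0],[[0,0,0],[0,0,-0.1],0],[[0,0,0],[0,0,-0.05],0],[[0,0,0],[0,0,0],0]])

```text
clock: 27.85
tool_pos: [0.4788, 0.134, 0.0072]
eef_rot: [-0.003, 0.707, 0.003, 0.707]
contact_force: [-0.2, 0.2, -0.1]
opening: 1.002
```

Run:
```python
from plant import r
from h import *
S=snap(r,"scene","s14");D=snap(r,"side","d14")
a=S["color"][150:230,330:430,::-1];b=D["color"][170:250,230:330,::-1]
cv2.imwrite("pics/c18.png",cv2.resize(np.hstack([a,b]),None,fx=4,fy=4,interpolation=cv2.INTER_CUBIC))
st=r.get_state(); print(st["tool_pos"].round(4),st["contact_force"].round(2),st["opening"])
```

```text
[0.479  0.134  0.0075] [-1.   -0.18 -0.72] 1.0005218314137962
```

View pics/c18.png

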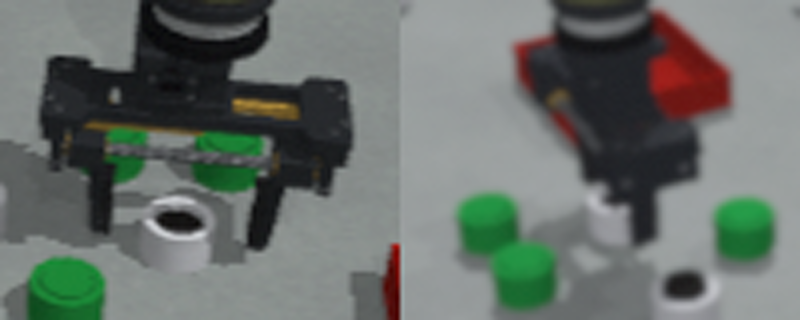

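play_rows(targets=[[[0,0,0],[0,0,0],80],[[0,0,0],[0,0,0],255],[[0,0,0],[0,0,0],255],[[0,0,0],[0,0,0],255],[[0,0,0],[0,0,0],255]], newtons=25)

```text
clock: 28.45
tool_pos: [0.479, 0.134, 0.0076]
eef_rot: [-0.003, 0.707, 0.003, 0.707]
contact_force: [-0.2, 0.1, -0.3]
opening: 0.57
```

play_rows(targets=[[[0,0,0],[0,0,0],255],[[0,0,0],[0,0,0],255]])

```text
clock: 28.65
tool_pos: [0.479, 0.1339, 0.0076]
eef_rot: [-0.003, 0.707, 0.003, 0.707]
contact_force: [0.1, -0.7, 0.3]
opening: 0.528
```

play_rows(targets=[[[0,0,0],[0,0,0],255],[[0,0,0],[0,0,0.2],255],[[0,0,0],[0,0,0.3],255],[[0,0,0],[0,0,0.4],255]])

```text
clock: 29.05
tool_pos: [0.4785, 0.1339, 0.0439]
eef_rot: [-0.004, 0.708, 0.003, 0.707]
contact_force: [0.9, 0.5, -2.6]
opening: 0.529
```

play_rows(targets=[[[0,0,0],[0,0,0.5],255],[[0,0,0],[0,0,0.4],255],[[0,0,0],[0,0,0.2],255],[[0,0,0],[0,0,0],255]])

```text
clock: 29.45
tool_pos: [0.4796, 0.1341, 0.0885]
eef_rot: [-0.003, 0.707, 0.003, 0.708]
contact_force: [-0.1, 0.4, -1.9]
opening: 0.528
```

Run:
```python
from plant import r
from h import *
S=snap(r,"scene","s15");D=snap(r,"side","d15")
a=S["color"][110:230,330:430,::-1];b=D["color"][130:250,230:330,::-1]
cv2.imwrite("pics/c19.png",cv2.resize(np.hstack([a,b]),None,fx=4,fy=4,interpolation=cv2.INTER_CUBIC))
st=r.get_state(); print(st["tool_pos"].round(4),st["contact_force"].round(2),st["opening"])
```

```text
[0.4788 0.1338 0.0873] [-0.8   0.18 -1.53] 0.5283805581902281
```

View pics/c19.png

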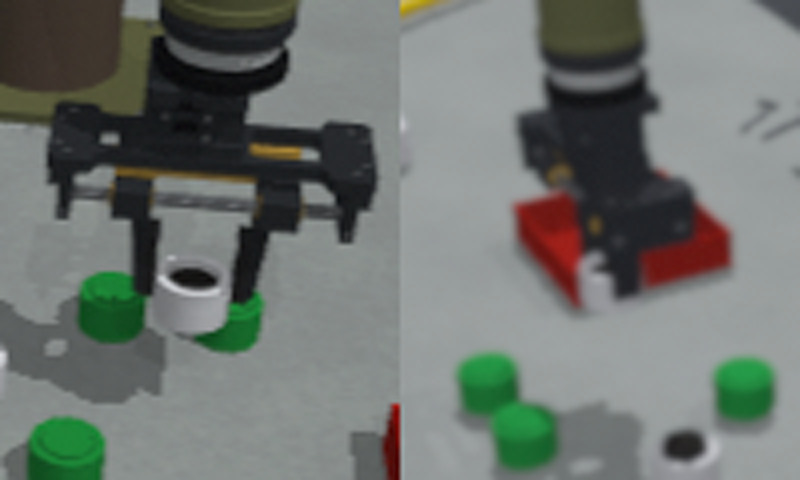

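play_rows(targets=[[[0,0,0],[0.1,0.3,0.1],255],[[0,0,0],[0.25,0.6,0],255],[[0,0,0],[0.35,0.8,0],255],[[0,0,0],[0.35,0.9,0],255],[[0,0,0],[0.35,0.8,0],255]])

```text
clock: 30.05
tool_pos: [0.5349, 0.2732, 0.0912]
eef_rot: [-0.003, 0.707, 0.004, 0.707]
contact_force: [0.6, 0.5, -1.5]
opening: 0.525
```

play_rows(targets=[[[0,0,0],[0.35,0.8,0],255],[[0,0,0],[0.2,0.6,0],255],[[0,0,0],[0.15,0.3,0],255],[[0,0,0],[0.06,0.12,0],255],[[0,0,0],[0,0,0],255]])

```text
clock: 30.55
tool_pos: [0.5648, 0.3438, 0.0909]
eef_rot: [-0.004, 0.707, 0.004, 0.707]
contact_force: [-0.3, -1.1, -1.7]
opening: 0.53
```

Run:
```python
from plant import r
from h import *
S=snap(r,"scene","s16");D=snap(r,"side","d16")
a=S["color"][150:280,400:530,::-1];b=D["color"][90:220,230:360,::-1]
cv2.imwrite("pics/c20.png",cv2.resize(np.hstack([a,b]),None,fx=3,fy=3,interpolation=cv2.INTER_CUBIC))
st=r.get_state(); print(st["tool_pos"].round(4),st["contact_force"].round(2),st["opening"])
```

```text
[0.565  0.3418 0.091 ] [ 0.11 -0.53 -1.62] 0.5229358582223271
```

View pics/c20.png

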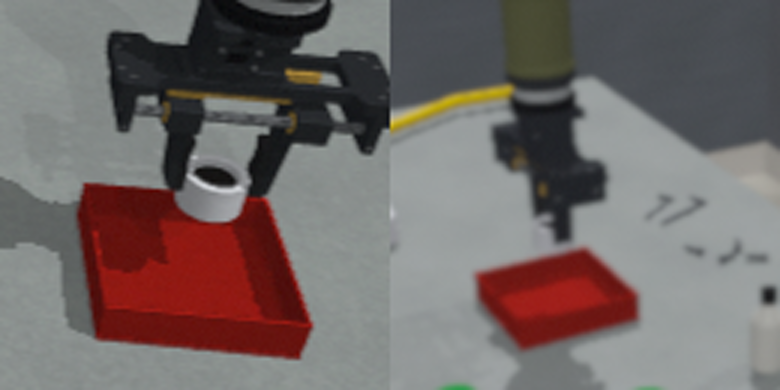

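play_rows(targets=[[[0,0,0],[0,0,-0.2],255],[[0,0,0],[0,0,-0.4],255],[[0,0,0],[0,0,-0.5],255],[[0,0,0],[0,0,-0.4],255],[[0,0,0],[0,0,-0.2],255]])

```text
clock: 31.15
tool_pos: [0.5643, 0.3414, 0.0209]
eef_rot: [-0.004, 0.708, 0.002, 0.706]
contact_force: [-0.2, -0.2, -1.4]
opening: 0.524
```

play_rows(targets=[[[0,0,0],[0,0,-0.1],255],[[0,0,0],[0,0,-0.05],255],[[0,0,0],[0,0,-0.05],255],[[0,0,0],[0,0,0],255]])

```text
clock: 31.55
tool_pos: [0.5657, 0.343, 0.016]
eef_rot: [-0.003, 0.707, 0.003, 0.707]
contact_force: [-0.6, -0.2, -1.4]
opening: 0.528
```

play_rows(targets=[[[0,0,0],[0,0,-0.05],255],[[0,0,0],[0,0,-0.02],255],[[0,0,0],[0,0,0],255]])

```text
clock: 31.85
tool_pos: [0.5654, 0.3428, 0.0128]
eef_rot: [-0.003, 0.707, 0.003, 0.707]
contact_force: [-0.1, -0.4, -1.7]
opening: 0.528
```

play_rows(targets=[[[0,0,0],[0,0,0],100],[[0,0,0],[0,0,0],90],[[0,0,0],[0,0,0],80],[[0,0,0],[0,0,0],80],[[0,0,0],[0,0,0],80]])

```text
clock: 32.35
tool_pos: [0.5655, 0.3429, 0.0128]
eef_rot: [-0.003, 0.707, 0.003, 0.707]
contact_force: [-0.4, 0.4, 0.5]
opening: 0.683
```

play_rows(targets=[[[0,0,0],[0,0,0.2],80],[[0,0,0],[0,0,0.5],80],[[0,0,0],[0,0,0.8],80],[[0,0,0],[0,0,0.9],80],[[0,0,0],[-0.6,-0.6,0.8],80]])

```text
clock: 32.85
tool_pos: [0.5435, 0.3226, 0.1433]
eef_rot: [-0.001, 0.706, 0.006, 0.709]
contact_force: [0.2, 1.7, 1.3]
opening: 0.688
```

play_rows(targets=[[[0,0,0],[-0.6,-0.8,0.3],80],[[0,0,0],[-0.6,-0.8,0.2],80],[[0,0,0],[-0.4,-0.6,0],80],[[0,0,0],[-0.2,-0.2,0],80],[[0,0,0],[0,0,0],80]])

```text
clock: 33.35
tool_pos: [0.4686, 0.221, 0.1615]
eef_rot: [-0.004, 0.707, 0.002, 0.707]
contact_force: [0.0, 1.0, 0.7]
opening: 0.691
```

Run:
```python
from plant import r
from h import *
S=snap(r,"scene","s17");D=snap(r,"side","d17")
st=r.get_state(); print(st["clock"],st["tool_pos"].round(4),st["contact_force"].round(2),st["opening"])
crop(S,"c21",410,195,110,90,7)
S0,D0=ld("scene0"),ld("side0")
# pad in tray: dark disc
b=blob((S["color"].max(2)<60),460,235);print(b,onz(S,*b[0],.028))
for s in (S,S0):
    c=s["color"].astype(int); m=(c[...,2]>c[...,0]+50)&(c[...,2]>c[...,1]+40); print(blob(m,191,174))
for p in [(258,210),(322,197)]:
    print([blob(s["color"].max(2)<70,*p)[0].round(1) for s in (S0,S)])
```

```text
33.45 [0.4701 0.2237 0.1614] [0.1  1.3  0.06] 0.6844161429654774
(array([462.50909091, 234.61818182]), array([457, 232,  12,   6,  55], dtype=int32)) [0.56247644 0.34395826 0.028     ]
(array([190.82786885, 174.45901639]), array([183, 161,  16,  26, 244], dtype=int32))
(array([191.06072874, 174.25506073]), array([183, 161,  16,  26, 247], dtype=int32))
[array([257.7, 210. ]), array([257.7, 209.9])]
[array([322.3, 197.2]), array([322.3, 197.1])]
```

View pics/s17.png

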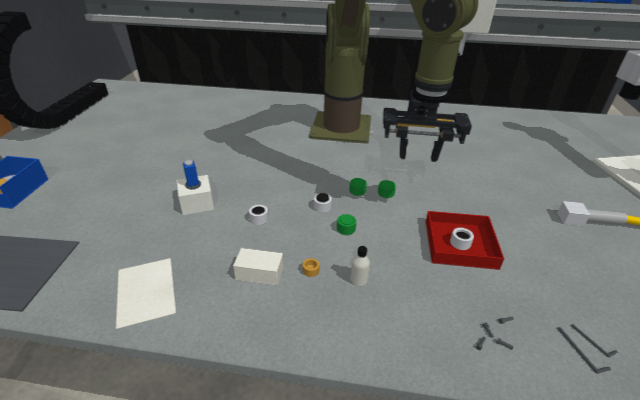

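View pics/c21.png

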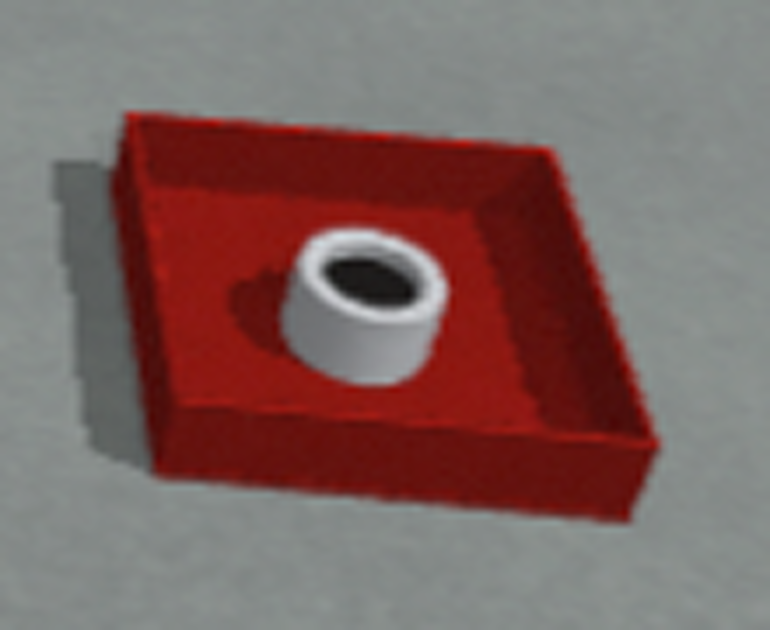

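Run:
```python
from plant import r
from h import *
S=snap(r,"scene","s18")
b=blob((S["color"].max(2)<60),460,235);print(b)
t=np.linspace(0,2*np.pi,60,endpoint=False)
o=np.array([proj(S,(.5625+.024*np.cos(a),.344+.024*np.sin(a),.034)) for a in t],np.float32); print("flat rim expected",cv2.fitEllipse(o))
c=S["color"].astype(int); m=(c.min(2)>150)&(c.max(2)-c.min(2)<40); m[:, :445]=0; m[:,482:]=0; m[:225]=0;m[252:]=0
print(np.argwhere(m).min(0),np.argwhere(m).max(0), o.min(0),o.max(0))
p=np.array([proj(S,(.5625+.0165*np.cos(a),.344+.0165*np.sin(a),.028)) for a in t],np.float32); print(cv2.fitEllipse(p))
print(r.get_state()["contact_force"], r.finish_job())
```

```text
(array([462.50909091, 234.61818182]), array([457, 232,  12,   6,  55], dtype=int32))
flat rim expected ((463.1881103515625, 232.86495971679688), (12.614437103271484, 21.839473724365234), 106.4910888671875)
[228 453] [249 473] [452.56674 226.07542] [473.79688 239.65375]
((462.55767822265625, 234.69252014160156), (8.687714576721191, 14.954689979553223), 106.62704467773438)
the job is handed in; nothing more can be done
[ 0.53356778  0.41796816 -0.24860272] None
```

I found the perished pad, put the gauge back in its stand and laid the pad in the red tray. I handed the job in at about 33.5 s of the 67 s allowed; no verdict is reported.

- **Testing:** With the upright gauge I pressed all three pads. The pads at about (0.55, −0.16) and (0.48, 0.00) pushed back with 5 to 6 N after 3–4 mm of travel, so both are sound. The pad at (0.48, 0.13) stayed at about 2–2.5 N over some 7 mm of travel and kept its dent.
- **First grasp missed:** The jaws closed just above the dented pad without touching it. The pictures showed the fingertips about 25 mm higher than `r.tcp_to_tips` implies. I lowered the tool by that much, and the second grasp held at an opening of about 46 mm.
- **Pad in the tray:** It sits upright about 3 mm from the tray's middle. It did not move between the last two pictures, and its rim slant matches a flat pad.
- **Gauge and the rest:** The gauge's blue handle is within a quarter of a pixel of where it started in the scene view, with the collar down on the stand. The sound pads are within 0.1 pixel of their starting places. The bottle, box and brass collar look unmoved by eye; I did not measure them. The robot was clear of everything at hand-in.
- **Not measured directly:** The dent depth, estimated at 5–6 mm from the travel and visible in the pictures, could not be read from any sensor. Tray-centre estimates from two views differed by about 5 mm, well inside the 55 mm limit.

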